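Take the split wire ring out of a bench magnifier

ROBOT

A 7-joint arm with a two-finger parallel gripper is mounted at the origin on the work surface. World frame = base frame: x ahead of the robot, y to its left, z up, the work surface at z = 0. Lengths are in m, angles in rad, forces in N, time in s.
With the tool pointing down it reaches from about 0.35 to 0.9 m from the base axis. Payload 8.1 kg.
Tool frame: the origin (TCP) lies midway between the tips of the shut fingers; the grasp point (between the pads) lies 19 mm behind it; x points along the fingers, z is the direction in which the jaws open and shut, and the axes are right-handed (so a half turn about x gives the same grasp; the last joint's range is limited). The gripper opens to 92 mm and grips with 3 to 60 N. Pads are 19 mm wide; open, the fingers measure 130 mm over their backs; the gripper's body (75 mm by 190 mm) begins 47 mm behind the grasp point.
Start: joints at [-1.397, 0.434, 0.025, 1.573, -0.012, 1.134, -0.075], TCP at [0.171, 0.601, 0.227] pointing down, gripper open.
Joint ranges: [-2.62, 2.62], [-0.44, 2.09], [-1.27, 1.32], [0.08, 2.57], [-1.32, 4.46], [0.12, 2], [-2.74, 2.74]. Speed limits (rad/s): [2.22, 2.22, 3.01, 3.01, 3.14, 3.14, 3.14].

INTERFACE

Orientations are given as a rotation vector (axis times angle).
In Python, from cell import arm gives the robot as it stands. The module is installed in compiled form; this text tells all that it offers.
- The arm moves only by the tool move_arm, never from a script. Its argument "steps" is text: rows parted by semicolons, each of 5 numbers parted by spaces: the shift along the tool's x, y, z in m, then the turn about the tool's x in rad, then the closure in counts, from 0 (fully open) to 255 (shut). A call has 1 to 10 rows; each row is the pose to reach, as a shift and turn from the pose commanded when the call began, along the tool's axes at that moment; what a row does not reach only later rows make up. A row lasts 1/12 s, in which the tool goes at most 41.7 mm and 7.16 degrees, less where a joint would pass 70% of its speed; a pose out of reach is approached as far as the arm can. A call with a gripper value outside its range is refused whole. The fingers move at their own pace and stop on an object; "squeeze" is the grip in N (left out, the last holds). Time passes only in rows, so rows that repeat a pose let the fingers close. It gives the time, the measured TCP pose, the force and the opening at its end, in the units of the state.
- arm.observe(): the state, without advancing time (a new reading comes with each control period).
- arm.get_image(name): name is "scene" or "top" or "wrist"; returns a dict with "img" (384x512x3 uint8, blue, green, red), "z_map" (384x512 float32, m along the optical axis (not along the pixel's ray), 0 where there is no reading), "vfov" (degrees; the focal length in pixels is half the picture's height over the tangent of half this angle, whatever the lens; pixels are square), "cx", "cy" (the principal point, pixels), "extrinsics" (4x4, takes a point from camera to world coordinates). Camera axes: x right, y up, looking along -z (the intrinsics and any distortion apply to the point x, -y, -z); pixel columns grow to the right and rows downward; lengths in m; the calibration is good to about 2 mm. The wrist camera is an equidistant fisheye: a pixel r from the principal point sees the ray r / f radians off the axis. A picture is of the moment at which its call begins.
- arm.sign_off(): hands the job in, once; it reports no verdict.
The state is a dict: "clock": time; "joints": joint angles; "dq": joint speeds; "joint_efforts": joint torques, N m; "position": TCP position; "ee_rot": TCP orientation; "force": force on the tool from outside, world axes, zero at the start; "ft_torque": the same for the moment, N m; "width": opening from 0.0 (shut) to 1.0 (fully open).
Only numpy, scipy, OpenCV 4.12 (cv2) and the standard library are available. Lean on these libraries where they do the work, as an engineer would, in place of code of your own. Each camera call takes 0.05 s, during which the arm holds its last target.

TASK

The lens of the bench magnifier is due to be changed. Use the bent pick to prise the end of the split wire ring that shows in the slot up out of its groove, then draw the ring out with the gripper and lay it flat in the parts tray; the pick goes back on its rest. Do not press on the glass, do not drop the ring or the pick, and leave the pieces of jade where they are.

Things in the scene. Friction and masses are not known exactly. Their poses are not given: they have to be found in the camera images.
- magnifier: The bench magnifier (fixed), origin on the table under the lens; x points level from there to the slot, z up. White round head locked level, 192 mm across, flat top 69.5 mm above the table, black round bezel in its middle. Black base and folded arm on the side opposite the slot: knuckle 130 mm from the origin at 70 mm height, arm up to 185 mm high at 290 mm
- bezel_centre (a point): On the bezel's axis at the height of the dark seat the wire ring lies on, 75 mm above the table; axes as magnifier (x to the slot). Radii: glass to 49 mm (top 2 mm below the seat, in the middle 1 mm above it); seat 49 to 60; black wall 59 to 66 mm, its top 9.8 mm above the seat, with a rounded lip over the wire that reaches in to 56.7 mm and holds it down
- slot_mouth (a point): Middle of the slot's floor at the wall's outer face, 66 mm from the bezel's axis, 69.5 mm above the table; axes as magnifier. The slot is a 36 mm wide opening (16 degrees each side of x) through wall, lip and seat. Its floor is the head's white top, 5.5 mm below the seat, which runs on level to the head's edge; inwards it ends at a solid step, as high as the seat, at radius 51 mm
- lens: The round glass lens inside the bezel, 99 mm across; origin at the centre of its underside, 69 mm above the table. Not to be pressed (no more than 5 N)
- ring: The split ring of yellow phosphor bronze spring wire 6 mm thick, 117 mm across outside, 0.08 kg, lying in the bezel's groove; origin on its axis, level with its underside, z up. Two springy arms, a quarter turn each, bend from a stiff back piece; they press outwards under the lip. The gap between the ends is 50 degrees. Held by one end it droops in a light grip
- ring_centre (a point): Centre of the same ring (empty space), level with the wire's centre line; axes as ring: x points to within 4 degrees of the slot's middle
- ring_near_end (a point): On the wire's centre line 10 mm before the end that shows in the slot; towards +y of bezel_centre it goes under the lip 8 to 16 mm further. 5.5 mm of free height under it. Lifted 6 to 8 mm here (3 to 8 N) the arm slips inwards past the lip and snaps out; lifted 12 mm or more it stays up, 10 to 14 mm above where it lay, and shifted up to 5 mm
- ring_far_end (a point): On the wire's centre line 10 mm before the other end, held under the lip. Once the near end is up, the ring comes out if the raised near end is gripped across the wire (jaws closing along the bezel's radius) and drawn outwards, away from the centre, and up at the same time (about 35 mm each, 3 to 8 N); straight up it holds harder
- pick_grip (a point): Best place to hold the pick: on the axis of its square yellow handle, 12 x 12 mm, reaching from 82 mm behind to 18 mm before this point. x along the handle to the tip, z up. Steel shank 4 mm thick to x = 52 mm, then a flat blade 18 mm long, 6 wide, 2.6 thick, bent up 40 degrees; it ends at x = 66, z = 12 mm. 0.03 to 0.065 kg
- pick: The same pick, origin and axes as pick_grip. When its handle slopes down 35 to 40 degrees to the tip the blade is about level and can be slid in along the slot's floor, under the wire and up to the step
- rest_centre (a point): The pick's wooden rest (fixed), 150 x 34 mm: this point is where pick_grip lies with the pick on the rest (within 6 mm along x), 40 mm above the table; x along the rest to the pick's tip. Two posts with open notches: at x = -65 mm (22 mm wide, 10 deep, for the handle) and x = +42 mm (18 wide, 8 deep, for the shank). Between them the base is 8 mm high
- tray_floor (a point): Centre of the floor of the square parts tray (fixed, dark red, 210 x 210 mm, 20 mm high, inside 202 x 202 mm), 4 mm above the table; x and y along its sides
- jade_seal: Bystander: dark green jade block on a plinth, 104 x 68 mm, 36 mm high; origin under its centre
- jade_disc: Bystander: round white jade disc 80 mm across, 14 mm high; origin under its centre
- jade_plaque: Bystander: pale green jade plaque 95 x 52 x 15 mm; origin under its centre
Things that resemble listed ones, but are neither listed nor needed, are in the scene too. What is shaped like the pick but black is not meant.

How it is judged:
By the outcome, as a careful person would: the job done as asked, in the order asked, and still so for the second after the job is handed in, with the robot touching nothing.
It also fails if it takes over 61 s, if anything falls off the work surface, if the arm or the gripper's body presses on something with over 40 N, if the wrist force passes 120 N, or if a joint passes its speed limit or range.

## Working session

There is one attempt and no reset: what is moved stays moved. The work goes in short steps, Python scripts to look and compute and a tool call to move; the robot and the scene stay as the last step left them, time stands still between calls to the robot, and variables do not carry over. Pictures are saved under pics/ and viewed, and the job is handed in when it is done.

Besides the shell and the picture viewer there is one more tool, called after "Request:" as name(argument=value, ...) on one line, values as JSON. move_arm: Moves the arm, as the interface text tells. Its arguments: {"type":"object","properties":{"steps":{"type":"string"},"squeeze":{"type":"number"}},"required":["steps"]}

```bash
mkdir -p pics; cat > h.py <<'E'
import numpy as np, cv2
from scipy.spatial.transform import Rotation as R
from cell import arm
def grab(name,fn=None):
    d=arm.get_image(name)
    if fn: cv2.imwrite('pics/'+fn+'.png',d['img'])
    np.savez('%s.npz'%(fn or name),**{k:np.asarray(v) for k,v in d.items()})
    return d
def cloud(d,fish=False):
    z=np.asarray(d['z_map']); h,w=z.shape
    f=h/2/np.tan(np.radians(float(d['vfov']))/2)
    u,v=np.meshgrid(np.arange(w),np.arange(h))
    a=(u-float(d['cx'])); b=(v-float(d['cy']))
    if fish:
        r=np.hypot(a,b)+1e-9; th=r/f; s=np.tan(th)/r
        x=a*s*z; y=b*s*z
    else: x=a/f*z; y=b/f*z
    P=np.stack([x,-y,-z,np.ones_like(z)],-1)
    return (P@np.asarray(d['extrinsics']).T)[...,:3]
def project(d,p,fish=False):
    T=np.linalg.inv(np.asarray(d['extrinsics'])); p=np.atleast_2d(p)
    q=p@T[:3,:3].T+T[:3,3]; X,Y,Z=q[:,0],-q[:,1],-q[:,2]
    h=np.asarray(d['img']).shape[0]; f=h/2/np.tan(np.radians(float(d['vfov']))/2)
    if fish:
        rr=np.hypot(X,Y); th=np.arctan2(rr,Z); return np.c_[d['cx']+f*th*X/rr,d['cy']+f*th*Y/rr]
    return np.c_[d['cx']+f*X/Z,d['cy']+f*Y/Z]
E
python3 - <<'E'
from h import *
np.set_printoptions(precision=4,suppress=True)
for n in ['scene','top','wrist']:
    d=grab(n,n+'0'); print(n,d['vfov'],d['cx'],d['cy'],[k for k in d]); print(d['extrinsics'])
print(arm.observe())
E
```

```text
scene 51.39234538298776 254.79017546882378 194.47650241301378 ['img', 'z_map', 'vfov', 'cx', 'cy', 'extrinsics']
[[-0.6041 -0.4928  0.6263  1.3303]
 [ 0.7969 -0.3832  0.4671  0.4053]
 [ 0.0098  0.7813  0.6241  0.8563]
 [ 0.      0.      0.      1.    ]]
top 44.31647800102773 244.64478739297942 189.5996478082323 ['img', 'z_map', 'vfov', 'cx', 'cy', 'extrinsics']
[[-0.0268  0.9843 -0.1743  0.2809]
 [-0.9996 -0.026   0.0069 -0.1659]
 [ 0.0023  0.1744  0.9847  1.5693]
 [ 0.      0.      0.      1.    ]]
wrist 65.70646984690485 256.39274940807104 193.698732462972 ['img', 'z_map', 'vfov', 'cx', 'cy', 'extrinsics']
[[ 0.2729 -0.923  -0.2714  0.0968]
 [ 0.9621  0.2614  0.0782  0.6215]
 [-0.0013 -0.2824  0.9593  0.3839]
 [ 0.      0.      0.      1.    ]]
{'clock': 0.15, 'joints': array([-1.3966,  0.4351,  0.025 ,  1.5738, -0.0116,  1.134 , -0.0751]), 'dq': array([-0.0002, -0.0023, -0.    , -0.0026, -0.0005,  0.0007, -0.0007]), 'joint_efforts': array([  0.0017, -66.8259,   0.9859, -31.4693,  -0.0605,   0.0393,
         0.0001]), 'position': array([0.1708, 0.6008, 0.2261]), 'ee_rot': array([-1.0036,  1.3285,  1.0023]), 'force': array([-0.3689,  0.4868,  0.3881]), 'ft_torque': array([-0.0032,  0.0074, -0.0534]), 'width': 1.0008132692206488}
```

View pics/scene0.png

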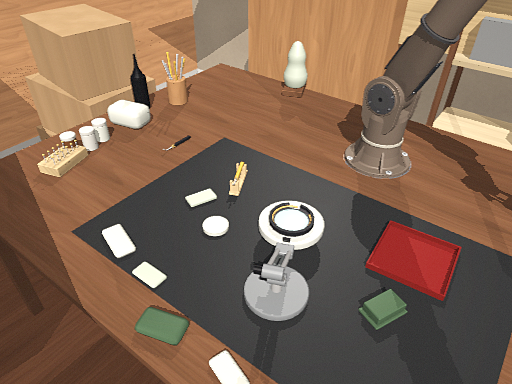

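View pics/top0.png

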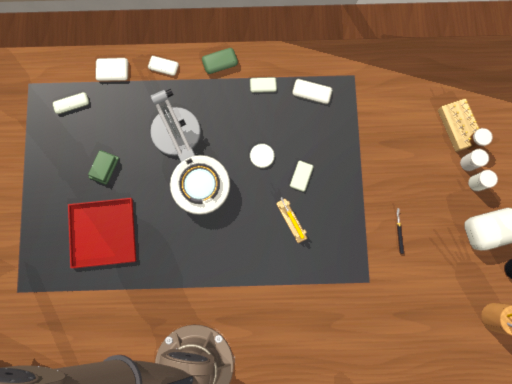

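View pics/wrist0.png

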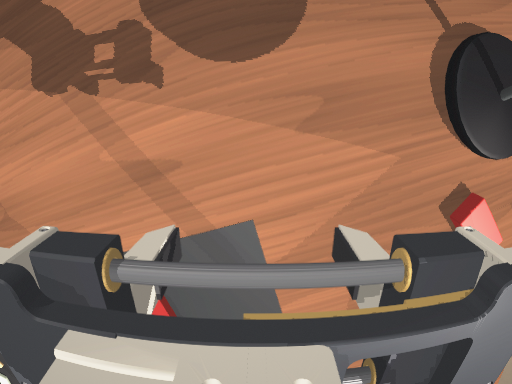

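The scene shows the magnifier at (290,222), the pick on its rest at (238,180), and the tray at (413,260). The top view shows them at (200,184), (292,220) and (102,233). Next I measure.

```bash
python3 - <<'E'
from h import *
np.set_printoptions(precision=4,suppress=True)
print(R.from_rotvec(arm.observe()['ee_rot']).as_matrix())
t=np.load('top0.npz'); s=np.load('scene0.npz')
P=cloud(t); S=cloud(s)
for (u,v) in [(200,184),(216,210),(212,208),(200,157),(180,200),(292,220),(70,201),(133,199),(135,265),(72,269),(102,233),(300,300),(40,100)]: print((u,v),P[v,u])
i=t['img']; 
cv2.imwrite('pics/top_mag.png',cv2.resize(i[145:225,160:340],None,fx=4.4,fy=4.4,interpolation=cv2.INTER_CUBIC))
i=s['img']
cv2.imwrite('pics/sc_mag.png',cv2.resize(i[150:270,180:340],None,fx=5,fy=5,interpolation=cv2.INTER_CUBIC))
E
```

```text
[[-0.0002 -0.9619  0.2734]
 [-0.0012  0.2734  0.9619]
 [-1.     -0.0001 -0.0012]]
(200, 184) [ 0.5676 -0.033   0.0749]
(216, 210) [ 0.492  -0.0789 -0.002 ]
(212, 208) [ 0.49   -0.0698  0.0643]
(200, 157) [ 0.6588 -0.0333  0.0682]
(180, 200) [0.5179 0.0323 0.0695]
(292, 220) [ 0.4462 -0.3274  0.0477]
(70, 201) [0.535  0.4106 0.0016]
(133, 199) [ 0.5369  0.2002 -0.0026]
(135, 265) [ 0.3169  0.1912 -0.0058]
(72, 269) [0.3092 0.3948 0.0039]
(102, 233) [0.4247 0.3008 0.0003]
(300, 300) [ 0.1903 -0.3464  0.0039]
(40, 100) [0.8951 0.529  0.0008]
```

View pics/top_mag.png

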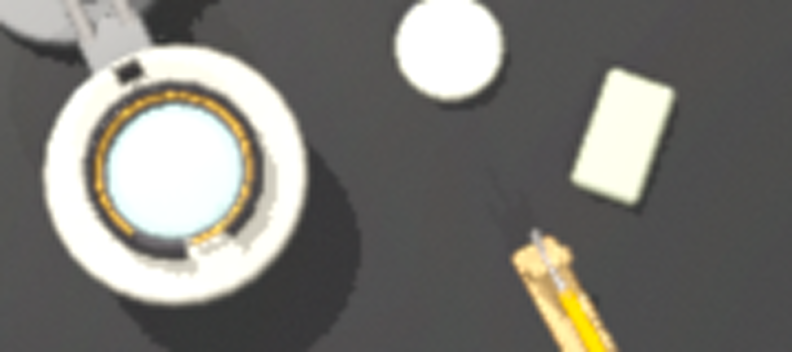

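View pics/sc_mag.png

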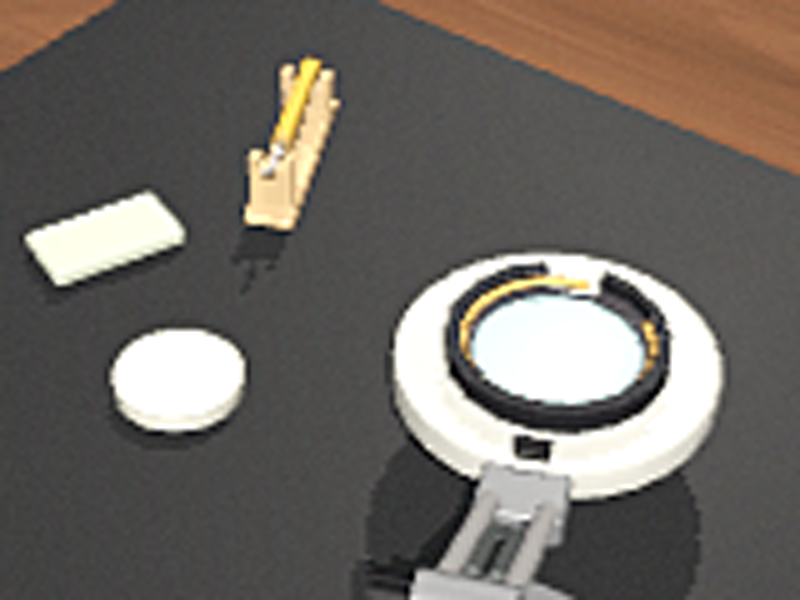

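```bash
cat > m.py <<'E'
from h import *
np.set_printoptions(precision=4,suppress=True)
def circ(p):
    A=np.c_[2*p,np.ones(len(p))]; x=np.linalg.lstsq(A,(p**2).sum(1),rcond=None)[0]; return x[:2],np.sqrt(x[2]+x[:2]@x[:2])
E
python3 - <<'E'
from m import *
for n in ['top0','scene0']:
    d=np.load(n+'.npz'); P=cloud(d); img=d['img'].astype(int)
    br=(img.min(2)>150)
    near=(np.hypot(P[...,0]-.57,P[...,1]+.035)<.13)
    m=br&near&(abs(P[...,2]-.0695)<.006)
    # plane height
    r=np.hypot(P[...,0]-.57,P[...,1]+.035)
    print(n,'headtop z',np.median(P[m&(r>.07)&(r<.09),2]))
    # hull circle via projecting head mask border on z=.0695
    mm=(br&near&(P[...,2]>.05)&(r>.06)).astype(np.uint8)
    h=cv2.convexHull(np.argwhere(mm)[:,::-1].astype(np.int32)).reshape(-1,2)
    pts=P[m][:,:2]
    hh=cv2.convexHull(pts.astype(np.float32)).reshape(-1,2); print('min circle',cv2.minEnclosingCircle(pts.astype(np.float32)),circ(hh))
    # yellow ring pixels
    b,g,rr=img[...,0],img[...,1],img[...,2]
    y=(rr-b>60)&(rr>120)&near&(P[...,2]>.06)
    p=P[y]; print('yellow n',y.sum(),'z',np.median(p[:,2]),circ(p[:,:2]))
    # handle
    near2=(np.hypot(P[...,0]-.446,P[...,1]+.327)<.13)
    y=(rr>150)&(rr-b>110)&(g>100)&near2
    p=P[y]; print('handle n',y.sum(),np.median(p[:,2]))
    top=p[abs(p[:,2]-np.median(p[:,2]))<.006]
    c=top.mean(0); u,s,vt=np.linalg.svd(top[:,:2]-c[:2]); dd=vt[0]; 
    if dd[0]<0: dd=-dd
    pr=(top[:,:2]-c[:2])@dd; print('c',c,'dir',dd,np.degrees(np.arctan2(dd[1],dd[0])),'ext',pr.min(),pr.max(), 'ends',c[:2]+dd*pr.min(),c[:2]+dd*pr.max())
    # tray
    y=(rr>90)&(b<60)&(g<60)&(np.hypot(P[...,0]-.42,P[...,1]-.3)<.2)
    p=P[y]; q=p[(p[:,2]>.012)]; print('tray rim n',len(q),cv2.minAreaRect(q[:,:2].astype(np.float32)), 'floor', cv2.minAreaRect(p[:,:2].astype(np.float32)))
E
```

```text
top0 headtop z 0.06913628899945279
min circle ((0.5847338438034058, -0.02265208587050438), 0.11204565316438675) (array([ 0.5817, -0.0237]), np.float64(0.10174203694908163))
yellow n 175 z 0.08065785611190956 (array([ 0.5699, -0.0305]), np.float64(0.05533359842798989))
handle n 160 0.04246972434201057
c [ 0.4333 -0.3369  0.0435] dir [0.8978 0.4404] 26.130946028875208 ext -0.05025721873709668 0.04911776504597917 ends [ 0.3882 -0.3591] [ 0.4774 -0.3153]
tray rim n 389 ((0.42623773217201233, 0.29892903566360474), (0.20980310440063477, 0.2123715877532959), 4.491894245147705) floor ((0.42527276277542114, 0.2995914816856384), (0.21173861622810364, 0.21374480426311493), 4.438227653503418)
scene0 headtop z 0.0683980311323239
min circle ((0.5827254056930542, -0.017068929970264435), 0.11083414405584335) (array([ 0.5822, -0.0234]), np.float64(0.09904052813987914))
yellow n 87 z 0.07907828101614245 (array([ 0.5718, -0.0272]), np.float64(0.0550863309795912))
handle n 65 0.04330724363095506
c [ 0.4359 -0.3337  0.0435] dir [0.8974 0.4412] 26.182942927256953 ext -0.05352348995750881 0.05188854190227897 ends [ 0.3878 -0.3573] [ 0.4824 -0.3108]
tray rim n 594 ((0.42874395847320557, 0.30136173963546753), (0.2182902693748474, 0.21010780334472656), 4.340999126434326) floor ((0.4164102375507355, 0.3008284568786621), (0.2425004541873932, 0.2169273942708969), 4.195379257202148)
```

```bash
cat >> m.py <<'E'
def go(p,zyaw=None,quiet=False):
    o=arm.observe(); M=R.from_rotvec(o['ee_rot']).as_matrix()
    d=M.T@(np.asarray(p)-o['position']); z=M[:,2]; cur=np.degrees(np.arctan2(z[1],z[0]))
    t=0 if zyaw is None else -(zyaw-cur)
    t=(t+180)%360-180
    print('t %.2f'%o['clock'],'pos',o['position'],'zyaw %.2f'%cur,'| move',np.round(d,4),'turn %.4f'%np.radians(t),'(deg %.1f)'%t,'F',o['force'],'w %.3f'%o['width'])
E
python3 - <<'E'
from m import *
go([0.46,0.2,0.25],-20); go([0.4555,-.323,.16],-63.9); print(arm.observe()['joints'])
E
```

```text
t 0.15 pos [0.1708 0.6008 0.2261] zyaw 74.13 | move [-0.0235 -0.3878 -0.3065] turn 1.6429 (deg 94.1) F [-0.3689  0.4868  0.3881] w 1.001
t 0.15 pos [0.1708 0.6008 0.2261] zyaw 74.13 | move [ 0.0672 -0.5264 -0.8107] turn 2.4091 (deg 138.0) F [-0.3689  0.4868  0.3881] w 1.001
[-1.3966  0.4351  0.025   1.5738 -0.0116  1.134  -0.0751]
```

Request:
move_arm(steps="-0.02 -0.2 -0.155 0.8 0; -0.02 -0.388 -0.306 1.64 0; -0.02 -0.388 -0.306 1.64 0; -0.02 -0.388 -0.306 1.64 0; -0.02 -0.388 -0.306 1.64 0; -0.02 -0.388 -0.306 1.64 0; -0.02 -0.388 -0.306 1.64 0; -0.02 -0.388 -0.306 1.64 0; -0.02 -0.388 -0.306 1.64 0; -0.02 -0.388 -0.306 1.64 0")

```text
clock: 0.98
position: [0.4155, 0.262, 0.244]
ee_rot: [-0.029, 1.571, 0.03]
force: [0.7, -0.2, 0.1]
width: 1.0
```

```bash
python3 - <<'E'
from m import *
go([0.4555,-.323,.19],-63.9); print(arm.observe()['joints'])
E
```

```text
t 0.98 pos [0.4155 0.262  0.244 ] zyaw 2.17 | move [ 0.0538 -0.5861  0.0179] turn 1.1531 (deg 66.1) F [ 0.6577 -0.1909  0.1256] w 1.000
[-1.0224  0.1997  0.4217  1.8912 -0.0932  1.0693 -0.5253]
```

Request:
move_arm(steps="0 -0.586 0.018 1.153 0; 0 -0.586 0.018 1.153 0; 0 -0.586 0.018 1.153 0; 0 -0.586 0.018 1.153 0; 0 -0.586 0.018 1.153 0; 0 -0.586 0.018 1.153 0; 0 -0.586 0.018 1.153 0; 0 -0.586 0.018 1.153 0; 0 -0.586 0.018 1.153 0; 0 -0.586 0.018 1.153 0")

```text
clock: 1.82
position: [0.4455, -0.1534, 0.2441]
ee_rot: [0.869, 1.39, -0.867]
force: [1.0, -0.3, -0.2]
width: 1.0
```

```bash
python3 - <<'E'
from m import *
grab('wrist','w1')
go([0.4555,-.323,.19],-63.9); print(arm.observe()['joints'])
E
```

```text
t 1.87 pos [ 0.4452 -0.1623  0.2449] zyaw -64.29 | move [ 0.0556 -0.0605  0.149 ] turn -0.0067 (deg -0.4) F [-0.3533 -5.0888  2.3434] w 1.001
[-0.4939  0.1977  0.8756  1.9522 -0.1702  1.0636 -0.6673]
```

View pics/w1.png

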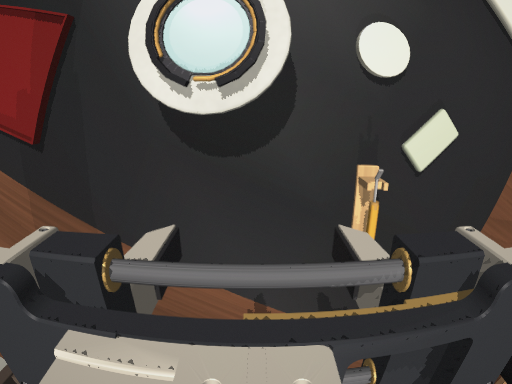

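Wrist view: the slot is at about (205,78) on the magnifier, with the wire end in it at (195,78). The pick handle runs from (374,235) to (378,170).

```bash
python3 - <<'E'
from m import *
d=np.load('w1.npz'); i=d['img'][0:130,120:310]; cv2.imwrite('pics/w1m.png',cv2.resize(i,None,fx=4.2,fy=4.2,interpolation=cv2.INTER_CUBIC))
# rectify at plane z=.0775 : world raster 0.5mm
xs=np.arange(.47,.68,.0005); ys=np.arange(.08,-.14,-.0005)
Y,X=np.meshgrid(ys,xs[::-1]); 
px=project(d,np.c_[X.ravel(),Y.ravel(),np.full(X.size,.075)],True).astype(np.float32)
im=cv2.remap(d['img'],px[:,0].reshape(X.shape),px[:,1].reshape(X.shape),cv2.INTER_CUBIC)
cv2.imwrite('pics/w1r.png',cv2.resize(im,None,fx=1.35,fy=1.35))
print(im.shape)
E
```

```text
(421, 441, 3)
```

View pics/w1r.png

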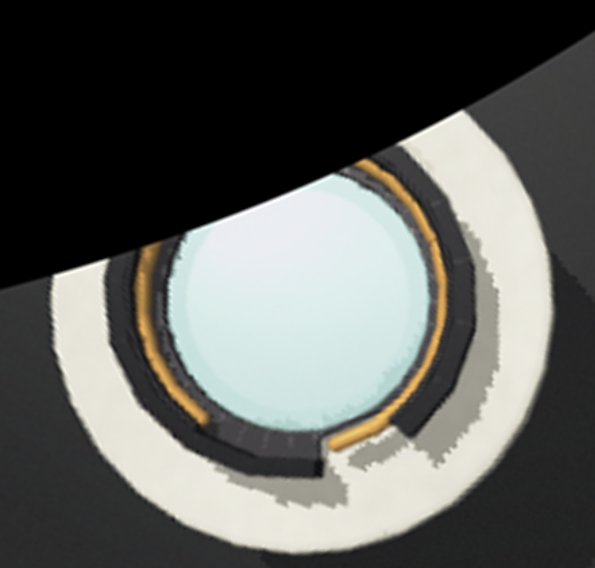

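View pics/w1m.png

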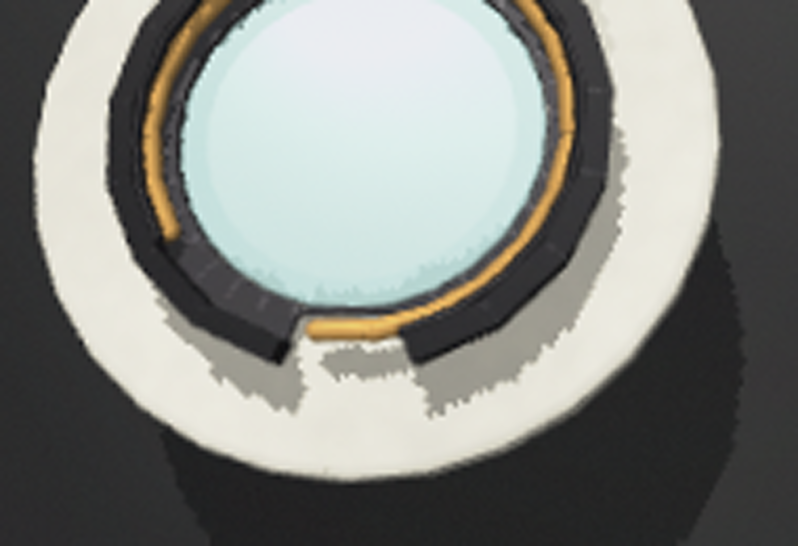

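Request:
move_arm(steps="0 -0.0605 0.149 0 0; 0 -0.0605 0.149 0 0; 0.03 -0.0605 0.149 0 0; 0.03 -0.0605 0.149 0 0; 0.055 -0.0605 0.149 0 0; 0.055 -0.0605 0.149 0 0; 0.055 -0.0605 0.149 0 0")

```text
clock: 2.45
position: [0.4571, -0.3117, 0.1878]
ee_rot: [0.864, 1.396, -0.864]
force: [-0.0, 0.1, 1.2]
width: 0.997
```

```bash
python3 - <<'E'
from m import *
d=grab('wrist','w2')
go([0.4605,-.3225,.12],-63.9)
d=np.load('w1.npz')
P=cloud(d,True); i=d['img'].astype(int)
for n,d_ in [('w1',d)]:
    m=(i[...,2]-i[...,0]>120)&(i[...,2]>180)&(np.hypot(P[...,0]-.45,P[...,1]+.33)<.1)
    p=P[m]; print(len(p),p.min(0),p.max(0),np.median(p,0))
    for k in np.linspace(p[:,0].min(),p[:,0].max(),6)[:-1]:
        s=p[(p[:,0]>=k)&(p[:,0]<k+.012)]; print(s.mean(0))
E
```

```text
t 2.50 pos [ 0.458  -0.3114  0.1889] zyaw -63.53 | move [ 0.0689 -0.0027  0.0111] turn 0.0065 (deg 0.4) F [ 0.136   0.9615 -0.0948] w 1.003
216 [ 0.4339 -0.3397  0.0431] [ 0.4767 -0.3115  0.0483] [ 0.4555 -0.3245  0.0458]
[ 0.4401 -0.3323  0.0457]
[ 0.4484 -0.3283  0.0455]
[ 0.457  -0.3239  0.0457]
[ 0.4655 -0.3198  0.0456]
[ 0.472  -0.3167  0.0459]
```

View pics/w2.png

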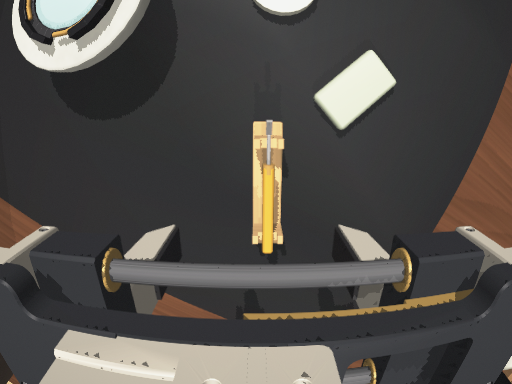

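Wrist view: handle from (267,250) to (269,165), shank to (269,122), on the rest, and centred between the fingers.

```bash
python3 - <<'E'
from m import *
d=np.load('w2.npz'); P=cloud(d,True); i=d['img'].astype(int)
m=(i[...,2]-i[...,0]>130)&(i[...,2]>180)&(P[...,2]>.043)&(P[...,2]<.05)
n,l,st,_=cv2.connectedComponentsWithStats(m.astype(np.uint8)); k=1+np.argmax(st[1:,4]); p=P[l==k]; print(st[k])
c=p.mean(0); _,_,vt=np.linalg.svd(p[:,:2]-c[:2]); dd=vt[0]*np.sign(vt[0][0]); pr=(p[:,:2]-c[:2])@dd
print(len(p),c,np.degrees(np.arctan2(dd[1],dd[0])),pr.min(),pr.max()); 
a=c[:2]+dd*pr.min(); b=c[:2]+dd*pr.max(); print('ends',a,b,'grip',b-.018*dd,a+.082*dd)
E
```

```text
[263 168  11  85 840]
840 [ 0.4334 -0.3365  0.0457] 26.60899599903212 -0.05063345641140344 0.04666097659945128
ends [ 0.3881 -0.3592] [ 0.4751 -0.3156] grip [ 0.459  -0.3237] [ 0.4615 -0.3225]
```

```bash
python3 - <<'E'
from m import *
go([0.463,-.3215,.075],-63.6)
go([0.463,-.3215,.021],-63.6)
E
```

```text
t 2.50 pos [ 0.458  -0.3114  0.1889] zyaw -63.53 | move [ 0.1139 -0.      0.0114] turn 0.0013 (deg 0.1) F [ 0.136   0.9615 -0.0948] w 1.003
t 2.50 pos [ 0.458  -0.3114  0.1889] zyaw -63.53 | move [0.1679 0.     0.0115] turn 0.0013 (deg 0.1) F [ 0.136   0.9615 -0.0948] w 1.003
```

Request:
move_arm(steps="0.04 0 0.0114 0 0; 0.08 0 0.0114 0 0; 0.108 0 0.0114 0 0; 0.114 0 0.0114 0 0; 0.114 0 0.0114 0 0")

```text
clock: 2.92
position: [0.4634, -0.3206, 0.0747]
ee_rot: [0.862, 1.396, -0.861]
force: [0.6, -0.5, -0.2]
width: 1.007
```

```bash
python3 - <<'E'
from m import *
go([0.463,-.3215,.021],-63.6)
E
```

```text
t 2.92 pos [ 0.4634 -0.3206  0.0747] zyaw -63.43 | move [ 0.0537 -0.0007  0.0007] turn 0.0029 (deg 0.2) F [ 0.5768 -0.4982 -0.1897] w 1.007
```

Request:
move_arm(steps="0.03 0 0.001 0 0; 0.05 0 0.001 0 0; 0.0535 0 0.001 0 60; 0.0535 0 0.001 0 255; 0.0535 0 0.001 0 255; 0.0535 0 0.001 0 255; 0.0535 0 0.001 0 255; 0.0535 0 0.001 0 255; 0.0535 0 0.001 0 255; 0.0535 0 0.001 0 255", squeeze=12)

```text
clock: 3.75
position: [0.4638, -0.3231, 0.0217]
ee_rot: [0.863, 1.393, -0.863]
force: [-1.0, 0.1, -1.0]
width: 0.472
```

Request:
move_arm(steps="0 0 0 0 255; 0 0 0 0 255; 0 0 0 0 255")

```text
clock: 4.0
position: [0.4636, -0.323, 0.0213]
ee_rot: [0.863, 1.393, -0.863]
force: [0.6, 0.2, -1.2]
width: 0.253
```

Request:
move_arm(steps="0 0 0 0 255; 0 0 0 0 255; 0 0 0 0 255; 0 0 0 0 255")

```text
clock: 4.33
position: [0.4636, -0.323, 0.0213]
ee_rot: [0.863, 1.393, -0.863]
force: [0.2, 0.2, 0.1]
width: 0.129
```

Request:
move_arm(steps="-0.015 0 0 0 255; -0.03 0 0 0 255; -0.06 0 0 0 255; -0.09 0 0 0 255; -0.12 0 0 0 255; -0.15 0 0 0 255; -0.16 0 0 0 255; -0.16 0 0 0 255")

```text
clock: 5.0
position: [0.4649, -0.3241, 0.1839]
ee_rot: [0.863, 1.388, -0.862]
force: [-0.0, -0.2, -0.5]
width: 0.132
```

```bash
python3 - <<'E'
from m import *
grab('scene','s3'); grab('wrist','w3')
go([0.463,-.3215,.021],-63.6)
i=np.load('s3.npz')['img']; cv2.imwrite('pics/s3c.png',cv2.resize(i[80:280,130:380],None,fx=3,fy=3,interpolation=cv2.INTER_CUBIC))
E
```

```text
t 5.10 pos [ 0.4636 -0.3225  0.1808] zyaw -63.52 | move [ 0.1598 -0.0001 -0.0011] turn 0.0014 (deg 0.1) F [ 0.7813  0.9926 -1.2053] w 0.128
```

View pics/s3c.png

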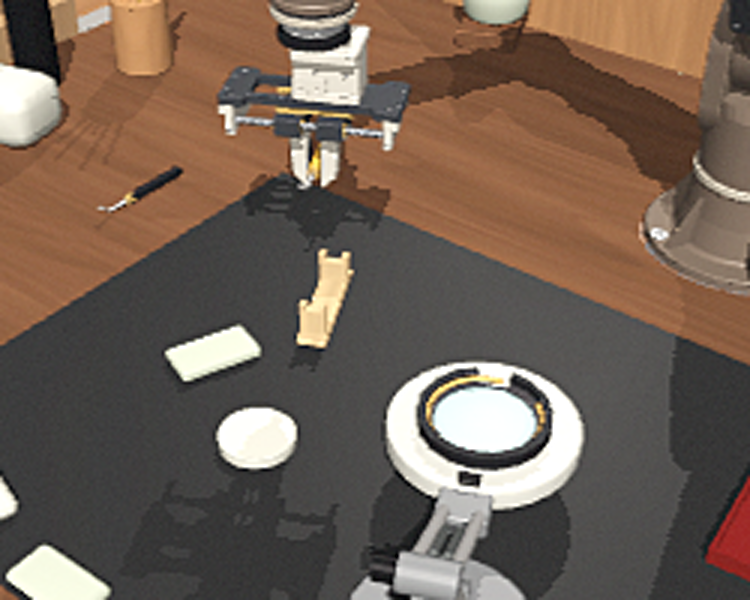

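View pics/w3.png

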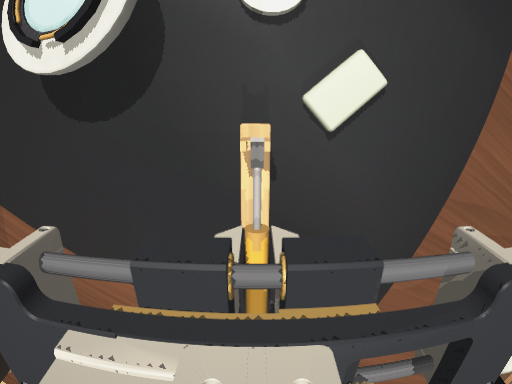

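Pick gripped and lifted: handle front at (256,228), blade at (256,150), and the rest is empty. Next I get the head centre, the slot direction and the pick's tilt.

```bash
cat >> m.py <<'E'
def rect(d,x0,x1,y0,y1,z,res=.0005,fish=True):
    xs=np.arange(x0,x1,res); ys=np.arange(y1,y0,-res)
    Y,X=np.meshgrid(ys,xs[::-1]); px=project(d,np.c_[X.ravel(),Y.ravel(),np.full(X.size,z)],fish).astype(np.float32)
    im=cv2.remap(d['img'],px[:,0].reshape(X.shape),px[:,1].reshape(X.shape),cv2.INTER_CUBIC)
    return im,X,Y
E
python3 - <<'E'
from m import *
from scipy.optimize import least_squares
for n,f in [('w1',True),('w2',True),('top0',False),('scene0',False),('s3',False)]:
    d=np.load(n+'.npz'); P=cloud(d,f); i=d['img'].astype(int)
    im,X,Y=rect(d,.45,.69,-.16,.10,.0695,fish=f)
    g=im.min(2); c0=np.array([.57,-.03])
    # radial edge bright->dark
    pts=[]
    for a in np.radians(np.arange(0,360,3)):
        rr=np.arange(.085,.108,.0005); x=c0[0]+rr*np.cos(a); y=c0[1]+rr*np.sin(a)
        px=project(d,np.c_[x,y,np.full(len(x),.0695)],f).astype(np.float32)
        if (px<1).any() or (px[:,0]>510).any() or (px[:,1]>382).any(): continue
        v=cv2.remap(d['img'].min(2),px[:,:1],px[:,1:],cv2.INTER_LINEAR).ravel().astype(float)
        dv=np.gradient(cv2.GaussianBlur(v.reshape(-1,1),(1,5),0).ravel()); k=dv.argmin()
        if dv[k]<-6: pts.append([x[k],y[k],a])
    pts=np.array(pts)
    if len(pts)<15: print(n,len(pts));continue
    s=least_squares(lambda q:np.hypot(pts[:,0]-q[0],pts[:,1]-q[1])-.096,c0,loss='soft_l1',f_scale=.001)
    print(n,'centre',s.x,len(pts),'rms',np.sqrt(np.median(s.fun**2)),'free',circ(pts[:,:2]))
# pick tilt from w3
d=np.load('w3.npz');P=cloud(d,True);
for (u,v) in [(256,235),(256,245),(256,222),(257,200),(257,180),(257,165),(258,158),(258,150),(258,143)]: print((u,v),P[v,u])
E
```

```text
w1 centre [ 0.5712 -0.0292] 76 rms 0.00074091993745194 free (array([ 0.5692, -0.0301]), np.float64(0.09417753879500157))
w2 centre [ 0.5716 -0.0302] 54 rms 0.0005385831336643714 free (array([ 0.5692, -0.0307]), np.float64(0.09401710982751417))
top0 centre [ 0.5691 -0.0305] 111 rms 0.0004978669520993989 free (array([ 0.5691, -0.0305]), np.float64(0.09599900744621717))
scene0 centre [ 0.5751 -0.0251] 99 rms 0.0005855563016797932 free (array([ 0.5756, -0.0251]), np.float64(0.09612543391145553))
s3 centre [ 0.575  -0.0251] 100 rms 0.0006612812947813031 free (array([ 0.5753, -0.0251]), np.float64(0.09594773985347767))
(256, 235) [ 0.4782 -0.3162  0.207 ]
(256, 245) [ 0.4729 -0.3188  0.2061]
(256, 222) [ 0.4827 -0.3139  0.2025]
(257, 200) [ 0.4931 -0.3092  0.2023]
(257, 180) [ 0.5022 -0.3047  0.203 ]
(257, 165) [ 0.5088 -0.3014  0.2035]
(258, 158) [ 0.5123 -0.3001  0.2058]
(258, 150) [ 0.5162 -0.2982  0.2105]
(258, 143) [ 0.5193 -0.2966  0.2132]
```

```bash
python3 - <<'E'
from m import *
go([0.501,.1115,.18],26)
E
```

```text
t 5.10 pos [ 0.4636 -0.3225  0.1808] zyaw -63.52 | move [ 0.001   0.227  -0.3718] turn -1.5624 (deg -89.5) F [ 0.7813  0.9926 -1.2053] w 0.128
```

Request:
move_arm(steps="0 0.01 -0.018 -0.08 255; 0 0.03 -0.05 -0.2 255; 0 0.05 -0.08 -0.32 255; 0 0.07 -0.115 -0.44 255; 0 0.09 -0.15 -0.56 255; 0 0.11 -0.18 -0.68 255; 0 0.13 -0.215 -0.8 255; 0 0.15 -0.245 -0.92 255; 0 0.17 -0.28 -1.04 255; 0 0.19 -0.31 -1.16 255")

```text
clock: 5.93
position: [0.4939, 0.0418, 0.1797]
ee_rot: [-0.045, 1.573, 0.046]
force: [0.6, 0.4, -0.0]
width: 0.13
```

```bash
python3 - <<'E'
from m import *
go([0.501,.1115,.18],26)
E
```

```text
t 5.93 pos [0.4939 0.0418 0.1797] zyaw 3.32 | move [-0.0004  0.0692  0.0111] turn -0.3959 (deg -22.7) F [ 0.6441  0.3728 -0.0084] w 0.130
```

Request:
move_arm(steps="0 0.03 0.004 -0.12 255; 0 0.05 0.008 -0.24 255; 0 0.065 0.011 -0.34 255; 0.03 0.069 0.011 -0.395 255; 0.06 0.069 0.011 -0.395 255; 0.09 0.069 0.011 -0.395 255; 0.105 0.069 0.011 -0.395 255; 0.11 0.069 0.011 -0.395 255; 0.11 0.069 0.011 -0.395 255")

```text
clock: 6.68
position: [0.5012, 0.1081, 0.0691]
ee_rot: [-0.35, 1.547, 0.349]
force: [-0.2, -0.3, -0.4]
width: 0.129
```

```bash
python3 - <<'E'
from m import *
grab('scene','s4');grab('wrist','w4')
go([0.501,.1115,.063],26)
i=np.load('s4.npz')['img']; cv2.imwrite('pics/s4c.png',cv2.resize(i[120:280,250:450],None,fx=4,fy=4,interpolation=cv2.INTER_CUBIC))
print(arm.observe()['joints'])
E
```

```text
t 6.78 pos [0.5031 0.1085 0.0714] zyaw 25.53 | move [ 0.0084  0.0036 -0.0006] turn -0.0082 (deg -0.5) F [0.6949 0.4852 0.1622] w 0.131
[-0.5613  0.4625  0.3284  2.0306 -0.2298  0.6836  0.3597]
```

View pics/s4c.png

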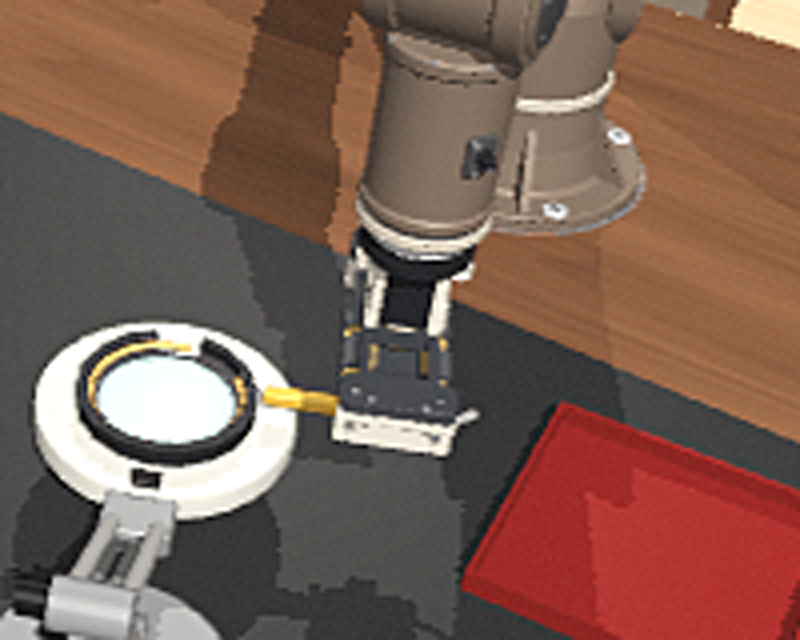

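View pics/w4.png

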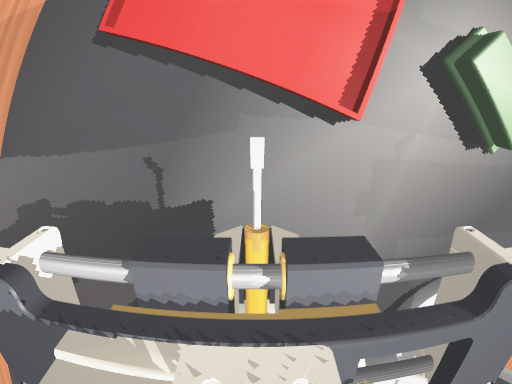

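Tail over the head rim, tip free toward the tray. Now I pivot the pick by lowering it with the tail on the rim.

Request:
move_arm(steps="0.012 0 0 -0.008 255; 0.018 0 0 -0.008 255; 0.024 0 0 -0.008 255; 0.03 0 0 -0.008 255; 0.0355 -0.001 0 -0.008 255; 0.04 -0.004 0 -0.008 255; 0.0434 -0.007 0 -0.008 255; 0.0455 -0.01 0 -0.008 255; 0.0473 -0.013 0 -0.008 255; 0.0473 -0.013 0 -0.008 255", squeeze=10)

```text
clock: 7.62
position: [0.5089, 0.096, 0.0238]
ee_rot: [-0.355, 1.542, 0.355]
force: [0.5, -0.1, 1.2]
width: 0.131
```

```bash
python3 - <<'E'
from m import *
grab('scene','s5');d=grab('wrist','w5');grab('top','t5')
go([0.501,.1115,.063],26)
i=np.load('s5.npz')['img']; cv2.imwrite('pics/s5c.png',cv2.resize(i[120:280,250:450],None,fx=4,fy=4,interpolation=cv2.INTER_CUBIC))
E
```

```text
t 7.77 pos [0.5089 0.0965 0.0241] zyaw 25.97 | move [-0.0389  0.0169 -0.0005] turn -0.0005 (deg -0.0) F [-0.413   0.0324 -0.5986] w 0.132
```

View pics/s5c.png

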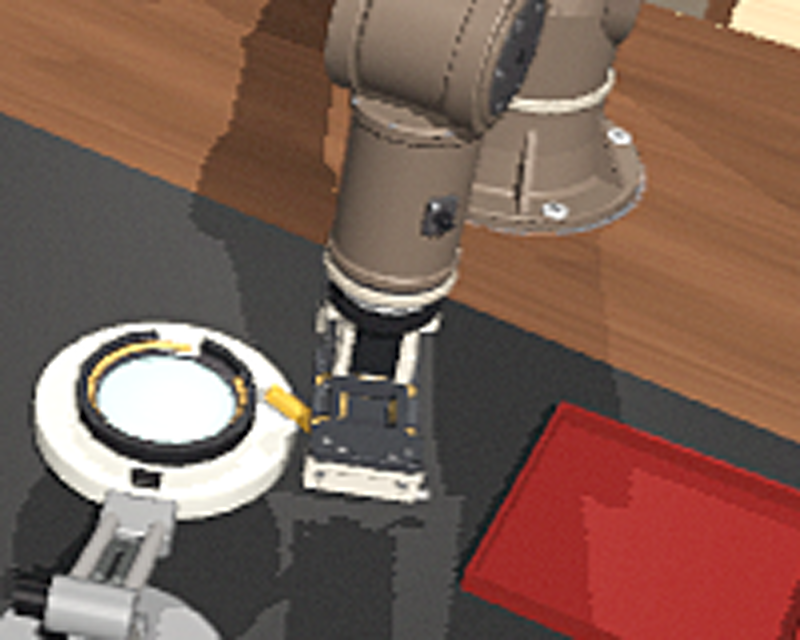

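View pics/w5.png

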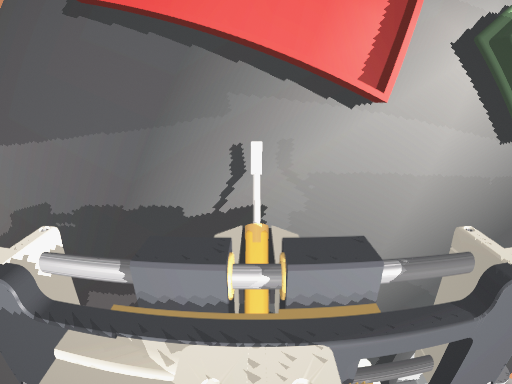

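The pick has pivoted, with its tail raised at the rim. I measure the slope from the wrist depth.

```bash
cat >> m.py <<'E'
def pick_tilt(n,show=True):
    d=np.load(n+'.npz');P=cloud(d,True);o=arm.observe();M=R.from_rotvec(o['ee_rot']).as_matrix()
    Q=(P-o['position'])@M   # tool coords
    m=(abs(Q[...,2])<.0015)&(Q[...,1]>.012)&(Q[...,1]<.075)&(Q[...,0]>-.04)&(Q[...,0]<.04)&(P[...,2]>.005)
    q=Q[m]; q=q[np.argsort(q[:,1])]
    b=[(round(k*1e3),np.round(np.median(-19-1e3*q[(q[:,1]>=k)&(q[:,1]<k+.003),0]),1)) for k in np.arange(.012,.075,.003) if ((q[:,1]>=k)&(q[:,1]<k+.003)).sum()>1]
    print('tool y mm : height of upper surface above grasp pt mm',b)
    return q
E
python3 - <<'E'
from m import *
for n in ['w4','w5']: pick_tilt(n)
E
```

```text
tool y mm : height of upper surface above grasp pt mm []
tool y mm : height of upper surface above grasp pt mm [(12, np.float64(-2.2)), (15, np.float64(-5.1)), (18, np.float64(-12.2)), (21, np.float64(-14.4)), (24, np.float64(-16.7)), (27, np.float64(-19.2)), (30, np.float64(-21.5)), (33, np.float64(-23.9)), (36, np.float64(-26.1)), (39, np.float64(-28.0)), (42, np.float64(-28.4)), (45, np.float64(-28.0)), (48, np.float64(-28.0)), (51, np.float64(-27.8)), (54, np.float64(-27.7)), (57, np.float64(-28.2))]
```

Request:
move_arm(steps="-0.003 0.003 0 0 255; -0.01 0.01 0 0 255; -0.025 0.02 0 0 255; -0.05 0.03 0 0 255; -0.09 0.03 0 0 255; -0.13 0.03 0 0 255; -0.15 0.03 0 0 255; -0.15 0.03 0 0 255", squeeze=60)

```text
clock: 8.43
position: [0.4979, 0.1253, 0.1794]
ee_rot: [-0.354, 1.533, 0.358]
force: [-0.1, 0.6, -0.6]
width: 0.124
```

```bash
python3 - <<'E'
from m import *
d=np.load('w1.npz'); c=np.array([.570,-.0303])
rows=[]
for z in [.0695,.0848]:
    A=np.radians(np.arange(-200,-110,.25)); rr=np.arange(.045,.1,.0005)
    AA,RR=np.meshgrid(A,rr); px=project(d,np.c_[(c[0]+RR*np.cos(AA)).ravel(),(c[1]+RR*np.sin(AA)).ravel(),np.full(AA.size,z)],True).astype(np.float32)
    im=cv2.remap(d['img'],px[:,0].reshape(AA.shape),px[:,1].reshape(AA.shape),cv2.INTER_CUBIC)
    im=cv2.resize(im,None,fx=2,fy=2.4,interpolation=cv2.INTER_CUBIC)
    for a in range(-200,-110,10):
        cv2.line(im,((a+200)*8,0),((a+200)*8,8),(0,0,255),1); cv2.putText(im,str(a),((a+200)*8,20),0,.4,(0,0,255),1)
    for r in range(50,100,10): cv2.line(im,(0,int((r-45)*4.8)),(8,int((r-45)*4.8)),(0,0,255),1)
    rows.append(im)
im=np.vstack(rows); print(im.shape); cv2.imwrite('pics/pol1.png',im)
go([0.55,.0,.2],-66)
E
```

```text
(532, 720, 3)
t 8.43 pos [0.4979 0.1253 0.1794] zyaw 26.04 | move [-0.0207 -0.1354 -0.008 ] turn 1.6064 (deg 92.0) F [-0.1039  0.5808 -0.5591] w 0.124
```

View pics/pol1.png

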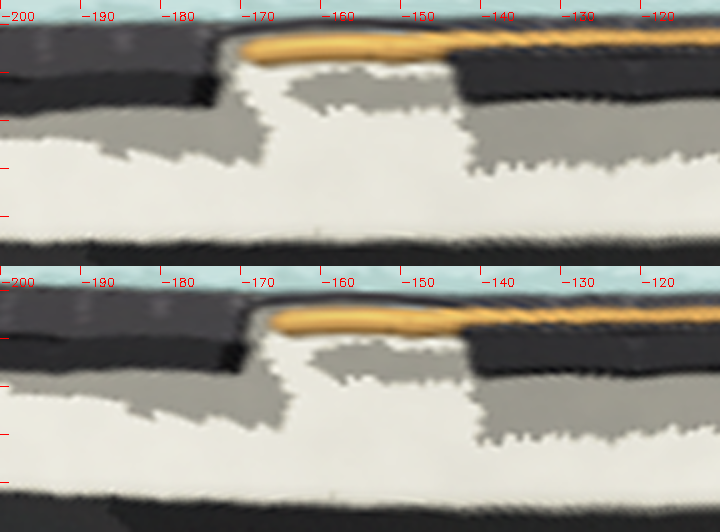

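```bash
python3 - <<'E'
from m import *
go([0.4304,-.0853,.14],-68.5)
E
```

```text
t 8.43 pos [0.4979 0.1253 0.1794] zyaw 26.04 | move [ 0.0381 -0.1596 -0.1535] turn 1.6501 (deg 94.5) F [-0.1039  0.5808 -0.5591] w 0.124
```

Request:
move_arm(steps="0 -0.012 -0.012 0.1 255; 0 -0.025 -0.025 0.22 255; 0 -0.04 -0.038 0.34 255; 0 -0.055 -0.052 0.46 255; 0 -0.07 -0.067 0.58 255; 0 -0.085 -0.082 0.7 255; 0 -0.1 -0.097 0.82 255; 0 -0.115 -0.112 0.94 255; 0 -0.13 -0.127 1.06 255; 0 -0.145 -0.14 1.18 255")

```text
clock: 9.27
position: [0.432, -0.0682, 0.1738]
ee_rot: [0.573, 1.495, -0.572]
force: [-0.2, -0.7, -0.2]
width: 0.129
```

```bash
python3 - <<'E'
from m import *
go([0.4304,-.0853,.14],-68.5)
E
```

```text
t 9.27 pos [ 0.432  -0.0682  0.1738] zyaw -41.92 | move [ 0.0338 -0.0138  0.0103] turn 0.4638 (deg 26.6) F [-0.1676 -0.6658 -0.2225] w 0.129
```

Request:
move_arm(steps="0 -0.008 0.005 0.12 255; 0 -0.0138 0.0103 0.24 255; 0.01 -0.0138 0.0103 0.36 255; 0.02 -0.0138 0.0103 0.463 255; 0.034 -0.0138 0.0103 0.463 255; 0.045 -0.0138 0.0103 0.463 255; 0.045 -0.0138 0.0103 0.463 255; 0.045 -0.0138 0.0103 0.463 255")

```text
clock: 9.93
position: [0.4311, -0.0846, 0.1287]
ee_rot: [0.923, 1.367, -0.925]
force: [-0.2, 0.4, 0.3]
width: 0.126
```

```bash
python3 - <<'E'
from m import *
d=grab('wrist','w6'); grab('scene','s6')
go([0.4304,-.0853,.113],-68.5)
q=pick_tilt('w6')
cv2.imwrite('pics/w6c.png',cv2.resize(d['img'][60:240,150:360],None,fx=3.7,fy=3.3,interpolation=cv2.INTER_CUBIC))
E
```

```text
t 10.03 pos [ 0.432  -0.0849  0.1295] zyaw -68.12 | move [ 0.0165 -0.0017 -0.0002] turn 0.0067 (deg 0.4) F [-0.4947  0.3525 -0.4363] w 0.124
tool y mm : height of upper surface above grasp pt mm [(12, np.float64(-3.3)), (15, np.float64(-10.4)), (18, np.float64(-13.1)), (21, np.float64(-15.9)), (24, np.float64(-17.9)), (27, np.float64(-20.5)), (30, np.float64(-22.8)), (33, np.float64(-24.8)), (36, np.float64(-27.3)), (39, np.float64(-29.0)), (42, np.float64(-28.9)), (45, np.float64(-28.9)), (48, np.float64(-28.6)), (51, np.float64(-28.3)), (54, np.float64(-28.4))]
```

View pics/w6.png

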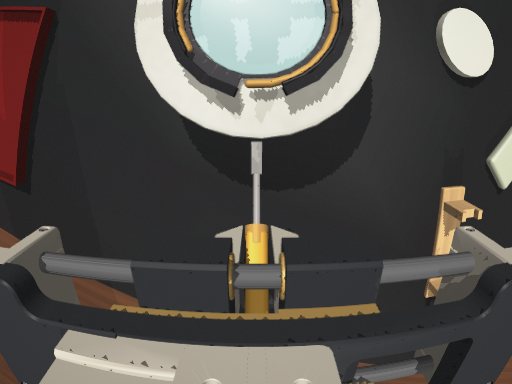

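View pics/w6c.png

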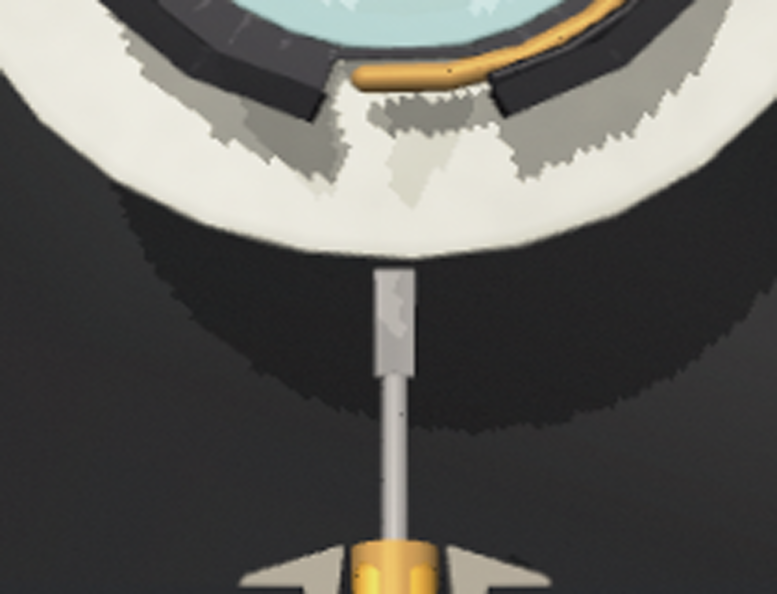

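The blade is at (395,320) in the crop, in line with the slot. The wire end is at (355,75) and the slot runs between columns 320 and 495.

```bash
python3 - <<'E'
from m import *
d=np.load('w6.npz'); o=arm.observe(); M=R.from_rotvec(o['ee_rot']).as_matrix()
def pt(u,v,z):  # intersect pixel ray with plane z
    f=192/np.tan(np.radians(float(d['vfov']))/2); a=u-d['cx']; b=v-d['cy']; r=np.hypot(a,b); th=r/f
    dr=np.array([np.sin(th)*a/r,-np.sin(th)*b/r,-np.cos(th)]); E=d['extrinsics']; w=E[:3,:3]@dr; c=E[:3,3]
    return c+w*(z-c[2])/w[2]
T=lambda p:(p-o['position'])@M
px=lambda x,y:(150+x/3.7,60+y/3.3)
for nm,x,y,z in [('wire end',352,76,.078),('lw outer top',312,122,.0848-.0),('rw outer top',502,118,.0848),('rw inner top',490,75,.0848),('lw inner top',330,62,.084),('blade tip',395,268,.12),('blade heel',395,376,.12),('head front',410,258,.0695)]:
    p=pt(*px(x,y),z); t=T(p); rel=p[:2]-[.570,-.0303]; print(nm,p,'tool y,z mm',np.round(t[1:]*1e3,1),'r %.1f ang %.1f'%(1e3*np.hypot(*rel),np.degrees(np.arctan2(rel[1],rel[0]))))
P=cloud(d,True); b=P[int(60+320/3.3),int(150+395/3.7)]; print('blade depth pt',b,T(b))
c=T(np.array([.570,-.0303,.075])); print('centre in tool',c)
# blade tip depth px
for v in range(136,150): print(v,np.round(T(P[v,257])*1e3,1),end=' ')
# head edge profile circle fit
pts=[]
for a in np.radians(np.arange(-200,-110,2)):
    rr=np.arange(.085,.108,.0003); c0=[.570,-.0303]; x=c0[0]+rr*np.cos(a); y=c0[1]+rr*np.sin(a)
    q=project(d,np.c_[x,y,np.full(len(x),.0695)],True).astype(np.float32)
    v=cv2.remap(d['img'].min(2),q[:,:1],q[:,1:],cv2.INTER_LINEAR).ravel().astype(float); dv=np.gradient(v); k=dv.argmin(); pts.append([x[k],y[k]])
pts=np.array(pts)
from scipy.optimize import least_squares
s=least_squares(lambda q:np.hypot(pts[:,0]-q[0],pts[:,1]-q[1])-.096,[.57,-.03],loss='soft_l1',f_scale=.001); print('\ncentre',s.x,T(np.r_[s.x,.075]))
E
```

```text
wire end [ 0.5152 -0.0427  0.078 ] tool y,z mm [92.9 -8.2] r 56.2 ang -167.3
lw outer top [ 0.5033 -0.0399  0.0848] tool y,z mm [ 82.9 -15.2] r 67.4 ang -171.8
rw outer top [ 0.517  -0.0714  0.0848] tool y,z mm [83.9 19.2] r 67.1 ang -142.2
rw inner top [ 0.5244 -0.066   0.0848] tool y,z mm [92.7 17. ] r 58.0 ang -141.9
lw inner top [ 0.5161 -0.0383  0.084 ] tool y,z mm [ 95.4 -11.9] r 54.5 ang -171.6
blade tip [ 0.4846 -0.0636  0.12  ] tool y,z mm [56.7 -0.1] r 91.7 ang -158.7
blade heel [ 0.4671 -0.0706  0.12  ] tool y,z mm [37.8 -0.1] r 110.5 ang -158.6
head front [ 0.4824 -0.0676  0.0695] tool y,z mm [53.2  2.8] r 95.2 ang -156.9
blade depth pt [ 0.4767 -0.0663  0.1205] [ 0.0091  0.0484 -0.0006]
centre in tool [0.0546 0.1484 0.0008]
136 [60.5 54.7  0. ] 137 [62.2 53.8  0. ] 138 [62.9 53.   0. ] 139 [128.9  45.2   0.1] 140 [128.3  44.3   0.1] 141 [129.3  43.2   0.1] 142 [ 8.8 56.4  0. ] 143 [ 9.4 55.7  0. ] 144 [ 9.5 55.1  0. ] 145 [ 9.  54.6  0. ] 146 [10.2 53.9  0. ] 147 [ 9.3 53.5  0. ] 148 [ 9.3 52.9  0. ] 149 [ 9.7 52.3  0. ] 
centre [ 0.5713 -0.0289] [0.0546 0.15   0.    ]
```

```bash
python3 - <<'E'
from m import *
d=np.load('w6.npz');P=cloud(d,True)
c=np.array([.5705,-.0298]); r=np.hypot(P[...,0]-c[0],P[...,1]-c[1]); m=(r>.075)&(r<.09)&(abs(P[...,2]-.0695)<.008)
print('head top',np.median(P[m,2]),m.sum(), P[m,2].std())
U=np.array([-.9205,-.3907])
for rr in [.135,.1095]: go(np.r_[c+rr*U,.095],-67)
E
```

```text
head top 0.06939101729550634 7279 0.0007082145431012821
t 10.03 pos [ 0.432  -0.0849  0.1295] zyaw -68.12 | move [0.0345 0.0141 0.0032] turn -0.0195 (deg -1.1) F [-0.4947  0.3525 -0.4363] w 0.124
t 10.03 pos [ 0.432  -0.0849  0.1295] zyaw -68.12 | move [0.0345 0.0395 0.0027] turn -0.0195 (deg -1.1) F [-0.4947  0.3525 -0.4363] w 0.124
```

Request:
move_arm(steps="0.01 0.005 0.002 -0.02 255; 0.02 0.01 0.003 -0.02 255; 0.03 0.014 0.003 -0.02 255; 0.0345 0.014 0.003 -0.02 255; 0.0345 0.014 0.003 -0.02 255; 0.0345 0.014 0.003 -0.02 255")

```text
clock: 10.53
position: [0.4456, -0.0827, 0.0946]
ee_rot: [0.909, 1.373, -0.909]
force: [0.3, 0.9, -0.6]
width: 0.127
```

```bash
python3 - <<'E'
from m import *
d=grab('wrist','w7'); c=np.array([.5705,-.0298]);U=np.array([-.9205,-.3907])
for rr in [.135,.1095]: go(np.r_[c+rr*U,.083],-67)
pick_tilt('w7')
cv2.imwrite('pics/w7c.png',cv2.resize(d['img'][60:240,150:360],None,fx=3.7,fy=3.3,interpolation=cv2.INTER_CUBIC))
E
```

```text
t 10.58 pos [ 0.4458 -0.0828  0.0948] zyaw -67.01 | move [ 0.0118  0.0005 -0.    ] turn -0.0001 (deg -0.0) F [-0.28   -0.1611 -0.7436] w 0.122
t 10.58 pos [ 0.4458 -0.0828  0.0948] zyaw -67.01 | move [ 0.0118  0.026  -0.    ] turn -0.0001 (deg -0.0) F [-0.28   -0.1611 -0.7436] w 0.122
tool y mm : height of upper surface above grasp pt mm [(12, np.float64(-2.1)), (15, np.float64(-6.6)), (18, np.float64(-12.4)), (21, np.float64(-14.8)), (24, np.float64(-17.5)), (27, np.float64(-19.1)), (30, np.float64(-21.6)), (33, np.float64(-24.0)), (36, np.float64(-26.2)), (39, np.float64(-28.3)), (42, np.float64(-28.0)), (45, np.float64(-28.2)), (48, np.float64(-28.2)), (51, np.float64(-27.8)), (54, np.float64(-27.9)), (57, np.float64(-44.3)), (60, np.float64(-44.5)), (63, np.float64(-44.3)), (66, np.float64(-44.4)), (69, np.float64(-44.3)), (72, np.float64(-44.3))]
```

View pics/w7c.png

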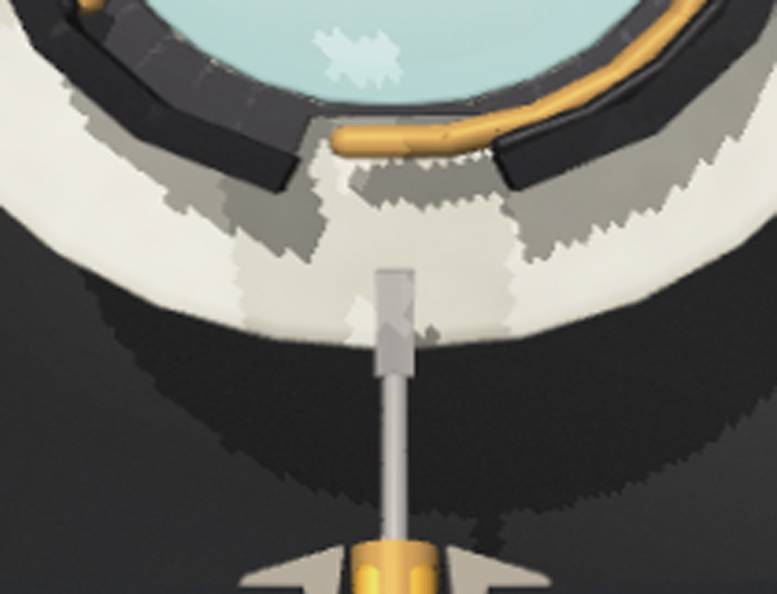

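Request:
move_arm(steps="0.005 0 0 0 255; 0.01 0 0 0 255; 0.0122 0.001 0 0 255; 0.0122 0.003 0 0 255; 0.0122 0.006 0 0 255; 0.0122 0.009 0 0 255; 0.0122 0.012 0 0 255; 0.0122 0.015 0 0 255; 0.0122 0.016 0 0 255; 0.0122 0.016 0 0 255")

```text
clock: 11.42
position: [0.4611, -0.0761, 0.0824]
ee_rot: [0.908, 1.373, -0.908]
force: [0.3, 0.1, -1.1]
width: 0.124
```

```bash
python3 - <<'E'
from m import *
d=grab('wrist','w8'); c=np.array([.5705,-.0298]);U=np.array([-.9205,-.3907])
for rr in [.1095]: go(np.r_[c+rr*U,.0825],-67)
pick_tilt('w8')
cv2.imwrite('pics/w8c.png',cv2.resize(d['img'][60:240,150:360],None,fx=3.7,fy=3.3,interpolation=cv2.INTER_CUBIC))
E
```

```text
t 11.47 pos [ 0.4608 -0.0762  0.0823] zyaw -66.97 | move [-0.0002  0.0097  0.0001] turn 0.0005 (deg 0.0) F [-0.0607 -0.6532 -0.5189] w 0.124
tool y mm : height of upper surface above grasp pt mm [(12, np.float64(-1.5)), (15, np.float64(-4.6)), (18, np.float64(-11.9)), (21, np.float64(-14.1)), (24, np.float64(-16.4)), (27, np.float64(-18.6)), (30, np.float64(-21.1)), (33, np.float64(-22.7)), (36, np.float64(-25.7)), (39, np.float64(-27.9)), (42, np.float64(-28.0)), (45, np.float64(-28.0)), (48, np.float64(-27.7)), (51, np.float64(-27.5)), (54, np.float64(-27.3)), (57, np.float64(-31.1)), (60, np.float64(-21.0)), (63, np.float64(-21.1)), (66, np.float64(-27.3)), (69, np.float64(-28.4)), (72, np.float64(-28.4))]
```

View pics/w8c.png

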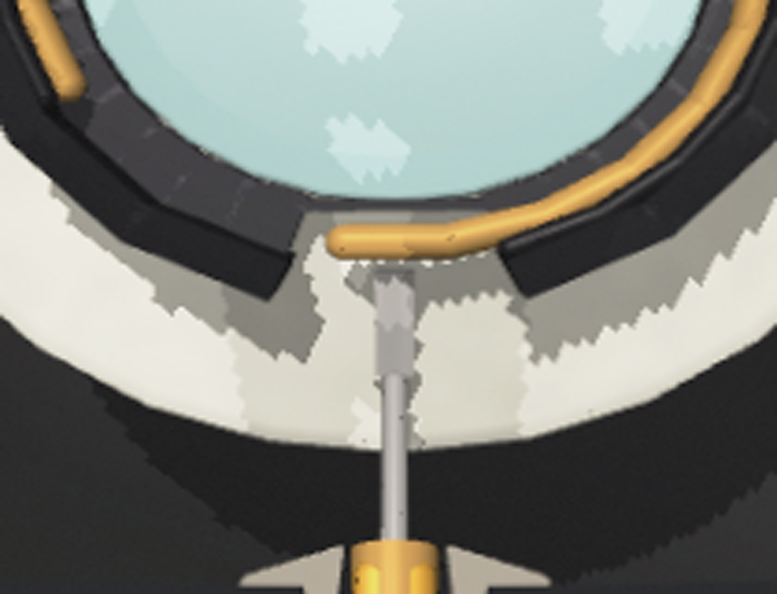

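The blade is on the floor in front of the wire, aligned about 10 mm from the end at (330,240). I lower slightly and slide it under.

Request:
move_arm(steps="0.0009 0 0 0 255; 0.0009 0.002 0 0 255; 0.0009 0.004 0 0 255; 0.0009 0.006 0 0 255; 0.0009 0.008 0 0 255; 0.0009 0.0092 0 0 255; 0.0009 0.0092 0 0 255")

```text
clock: 12.05
position: [0.4695, -0.0726, 0.0815]
ee_rot: [0.908, 1.373, -0.908]
force: [-0.6, -0.3, -0.5]
width: 0.127
```

```bash
python3 - <<'E'
from m import *
d=grab('wrist','w9'); c=np.array([.5705,-.0298]);U=np.array([-.9205,-.3907])
for rr in [.1095]: go(np.r_[c+rr*U,.0825],-67)
pick_tilt('w9')
cv2.imwrite('pics/w9c.png',cv2.resize(d['img'][60:240,150:360],None,fx=3.7,fy=3.3,interpolation=cv2.INTER_CUBIC))
E
```

```text
t 12.10 pos [ 0.4693 -0.0727  0.0814] zyaw -66.98 | move [-0.0011  0.0004  0.0001] turn 0.0004 (deg 0.0) F [-0.2883 -0.5092 -0.1261] w 0.129
tool y mm : height of upper surface above grasp pt mm [(12, np.float64(-1.7)), (15, np.float64(-4.6)), (18, np.float64(-11.8)), (21, np.float64(-14.4)), (24, np.float64(-16.6)), (27, np.float64(-18.9)), (30, np.float64(-21.3)), (33, np.float64(-23.2)), (36, np.float64(-25.7)), (39, np.float64(-27.8)), (42, np.float64(-28.1)), (45, np.float64(-28.1)), (48, np.float64(-27.6)), (51, np.float64(-19.8)), (54, np.float64(-20.4)), (57, np.float64(-26.1)), (60, np.float64(-27.3)), (63, np.float64(-27.8)), (66, np.float64(-27.6)), (69, np.float64(-27.2)), (72, np.float64(-26.4))]
```

View pics/w9c.png

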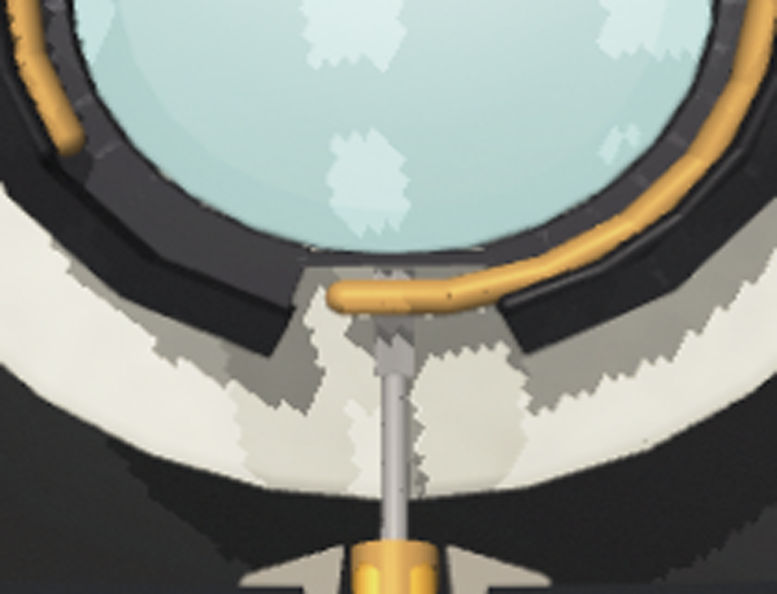

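The blade is under the wire, with its tip showing on the inner side at (395,270). Lifting.

Request:
move_arm(steps="-0.0015 0 0 0 255; -0.003 0 0 0 255; -0.0045 0 0 0 255; -0.006 0 0 0 255; -0.007 0 0 0 255; -0.008 0.001 0 0 255; -0.009 0.002 0 0 255; -0.009 0.002 0 0 255")

```text
clock: 12.77
position: [0.4715, -0.0719, 0.0907]
ee_rot: [0.909, 1.372, -0.908]
force: [-0.9, -0.2, -0.9]
width: 0.127
```

```bash
python3 - <<'E'
from m import *
d=grab('wrist','w10'); c=np.array([.5705,-.0298]);U=np.array([-.9205,-.3907])
for rr in [.1095]: go(np.r_[c+rr*U,.0825],-67)
pick_tilt('w10')
cv2.imwrite('pics/w10c.png',cv2.resize(d['img'][60:240,150:360],None,fx=3.7,fy=3.3,interpolation=cv2.INTER_CUBIC))
E
```

```text
t 12.82 pos [ 0.4714 -0.0719  0.0906] zyaw -66.97 | move [ 0.0081 -0.0018 -0.    ] turn 0.0005 (deg 0.0) F [-0.6097 -0.656  -0.9445] w 0.124
tool y mm : height of upper surface above grasp pt mm [(12, np.float64(-1.4)), (15, np.float64(-4.9)), (18, np.float64(-12.0)), (21, np.float64(-14.2)), (24, np.float64(-16.7)), (27, np.float64(-18.7)), (30, np.float64(-21.3)), (33, np.float64(-23.9)), (36, np.float64(-25.9)), (39, np.float64(-28.2)), (42, np.float64(-27.9)), (45, np.float64(-27.9)), (48, np.float64(-28.0)), (51, np.float64(-22.2)), (54, np.float64(-21.9)), (57, np.float64(-35.4)), (60, np.float64(-36.6)), (63, np.float64(-36.8)), (66, np.float64(-36.5)), (69, np.float64(-35.9)), (72, np.float64(-35.7))]
```

View pics/w10c.png

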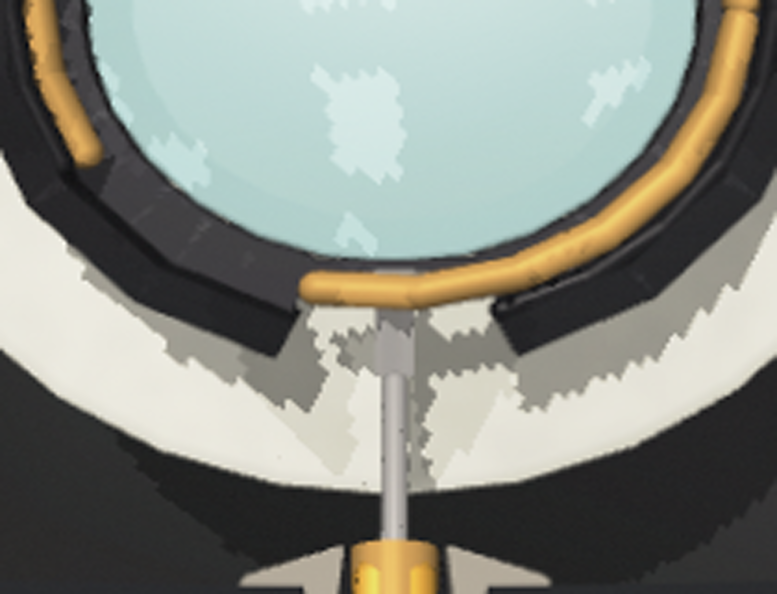

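The wire is up on the blade by about 8 mm and no longer under the lip. I continue lifting.

Request:
move_arm(steps="-0.001 0.0005 0 0 255; -0.002 0.001 0 0 255; -0.0035 0.001 0 0 255; -0.005 0.001 0 0 255; -0.0065 0.001 0 0 255; -0.007 0.001 0 0 255; -0.007 0.001 0 0 255")

```text
clock: 13.4
position: [0.472, -0.0715, 0.0976]
ee_rot: [0.909, 1.373, -0.908]
force: [0.4, 0.5, -0.1]
width: 0.127
```

```bash
python3 - <<'E'
from m import *
d=grab('wrist','w11'); c=np.array([.5705,-.0298]);U=np.array([-.9205,-.3907])
for rr in [.1095]: go(np.r_[c+rr*U,.0825],-67)
pick_tilt('w11')
cv2.imwrite('pics/w11c.png',cv2.resize(d['img'][60:240,150:360],None,fx=3.7,fy=3.3,interpolation=cv2.INTER_CUBIC))
E
```

```text
t 13.45 pos [ 0.472  -0.0715  0.0976] zyaw -66.98 | move [ 0.0151 -0.0025  0.0001] turn 0.0003 (deg 0.0) F [ 0.4379 -0.0645  0.0755] w 0.130
tool y mm : height of upper surface above grasp pt mm [(12, np.float64(-1.8)), (15, np.float64(-5.1)), (18, np.float64(-11.9)), (21, np.float64(-14.6)), (24, np.float64(-16.5)), (27, np.float64(-19.0)), (30, np.float64(-21.2)), (33, np.float64(-23.5)), (36, np.float64(-25.8)), (39, np.float64(-27.9)), (42, np.float64(-28.2)), (45, np.float64(-27.6)), (48, np.float64(-23.3)), (51, np.float64(-21.8)), (54, np.float64(-27.8)), (57, np.float64(-43.4)), (60, np.float64(-43.6)), (63, np.float64(-43.6)), (66, np.float64(-43.3)), (69, np.float64(-42.7)), (72, np.float64(-42.2))]
```

View pics/w11c.png

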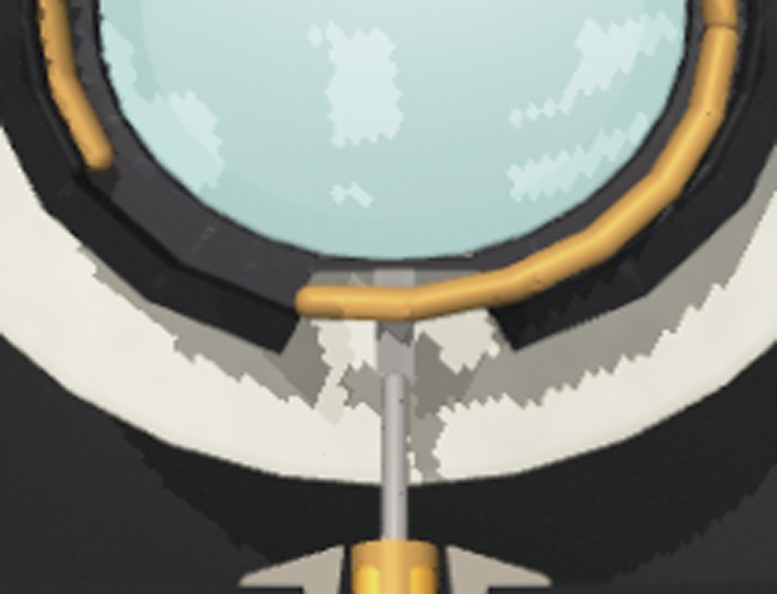

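The wire end has snapped out and stands about 14 mm up. Now I back the pick out.

Request:
move_arm(steps="0.001 0 0 0 255; 0.002 0 0 0 255; 0.003 0 0 0 255; 0.0035 0 0 0 255; 0.0035 -0.004 0 0 255; 0.0035 -0.009 0 0 255; 0.0035 -0.014 0 0 255; 0.0035 -0.02 0 0 255; 0.0035 -0.026 0 0 255; 0.0035 -0.03 0 0 255")

```text
clock: 14.28
position: [0.4433, -0.0836, 0.094]
ee_rot: [0.909, 1.373, -0.909]
force: [0.5, 0.3, 0.2]
width: 0.122
```

```bash
python3 - <<'E'
from m import *
d=grab('wrist','w12'); 
go([.4605,-.3228,.08],-63.6)
pick_tilt('w12')
cv2.imwrite('pics/w12c.png',cv2.resize(d['img'][60:240,150:360],None,fx=3.7,fy=3.3,interpolation=cv2.INTER_CUBIC))
E
```

```text
t 14.33 pos [ 0.4427 -0.0839  0.0939] zyaw -67.05 | move [ 0.0138 -0.0768  0.227 ] turn -0.0602 (deg -3.4) F [-0.9187  0.0109 -0.8349] w 0.123
tool y mm : height of upper surface above grasp pt mm [(12, np.float64(-1.4)), (15, np.float64(-4.5)), (18, np.float64(-11.4)), (21, np.float64(-13.9)), (24, np.float64(-16.3)), (27, np.float64(-18.4)), (30, np.float64(-21.3)), (33, np.float64(-23.6)), (36, np.float64(-25.6)), (39, np.float64(-27.6)), (42, np.float64(-28.2)), (45, np.float64(-27.9)), (48, np.float64(-28.2)), (51, np.float64(-27.5)), (54, np.float64(-27.5)), (57, np.float64(-43.1)), (60, np.float64(-43.2)), (63, np.float64(-43.5)), (66, np.float64(-43.5)), (69, np.float64(-43.3)), (72, np.float64(-43.7))]
```

View pics/w12c.png

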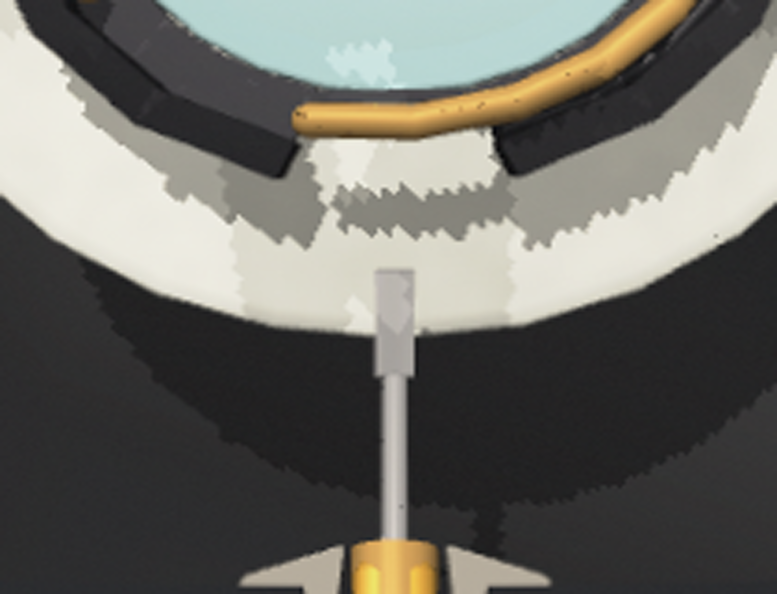

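The ring end stays raised at (295,118), and the pick is clear. Taking the pick back to the rest.

Request:
move_arm(steps="-0.015 -0.01 0.005 0 255; -0.03 -0.025 0.025 0 255; -0.03 -0.04 0.06 0 255; -0.03 -0.055 0.095 0 255; -0.03 -0.07 0.13 -0.03 255; -0.03 -0.075 0.165 -0.06 255; -0.03 -0.075 0.195 -0.06 255; -0.03 -0.075 0.215 -0.06 255; -0.02 -0.075 0.226 -0.06 255; -0.01 -0.075 0.226 -0.06 255")

```text
clock: 15.17
position: [0.4644, -0.3239, 0.1041]
ee_rot: [0.863, 1.389, -0.865]
force: [-0.1, -0.1, -1.3]
width: 0.123
```

```bash
python3 - <<'E'
from m import *
d=grab('wrist','w13'); 
go([.4645,-.3225,.0213],-63.6)
cv2.imwrite('pics/w13c.png',cv2.resize(d['img'][60:260,150:360],None,fx=3.7,fy=3,interpolation=cv2.INTER_CUBIC))
E
```

```text
t 15.22 pos [ 0.4628 -0.3211  0.1017] zyaw -63.62 | move [0.0804 0.001  0.0021] turn -0.0004 (deg -0.0) F [-1.1905  1.2833 -1.8374] w 0.125
```

View pics/w13c.png

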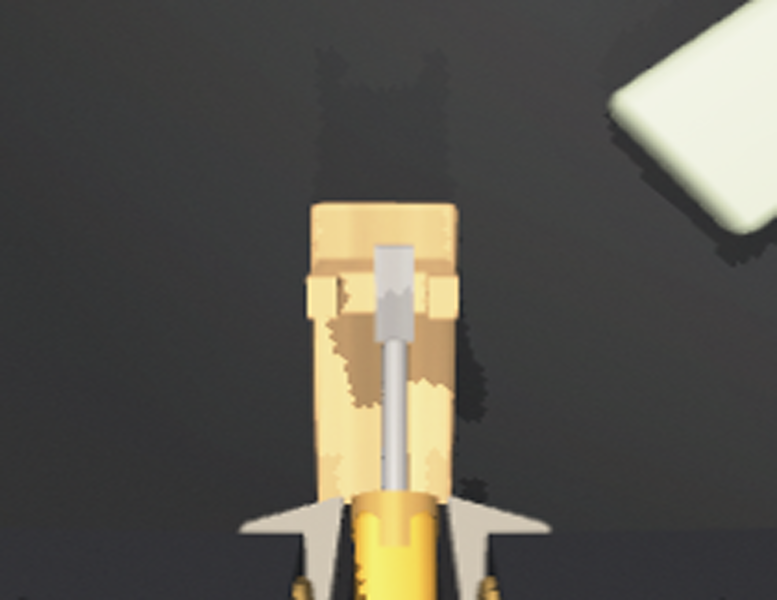

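Request:
move_arm(steps="0.02 0.002 0 0 255; 0.04 0.003 0 0 255; 0.047 0.003 0 0 255; 0.05 0.003 0 0 255; 0.053 0.003 0 0 255; 0.057 0.003 0 0 255; 0.061 0.003 0 0 255; 0.065 0.003 0 0 255; 0.068 0.003 0 0 255; 0.068 0.003 0 0 255", squeeze=8)

```text
clock: 16.05
position: [0.4663, -0.3191, 0.0356]
ee_rot: [0.863, 1.393, -0.863]
force: [0.2, 0.9, 0.0]
width: 0.129
```

```bash
python3 - <<'E'
from m import *
d=grab('wrist','w14'); 
go([.4645,-.3225,.0213],-63.6)
pick_tilt('w14')
cv2.imwrite('pics/w14c.png',cv2.resize(d['img'][60:260,150:360],None,fx=3.7,fy=3,interpolation=cv2.INTER_CUBIC))
E
```

```text
t 16.10 pos [ 0.4663 -0.3191  0.0358] zyaw -63.54 | move [ 0.0145 -0.0031  0.0022] turn 0.0010 (deg 0.1) F [ 0.1081  0.0591 -1.3391] w 0.128
tool y mm : height of upper surface above grasp pt mm [(12, np.float64(2.7)), (15, np.float64(1.3)), (18, np.float64(-4.1)), (21, np.float64(-6.1)), (24, np.float64(-7.4)), (27, np.float64(-8.7)), (30, np.float64(-9.6)), (33, np.float64(-11.1)), (36, np.float64(-12.4)), (39, np.float64(-13.3)), (42, np.float64(-14.8)), (45, np.float64(-16.0)), (48, np.float64(-15.6)), (51, np.float64(-14.6)), (54, np.float64(-13.5)), (57, np.float64(-12.4)), (60, np.float64(-11.4)), (63, np.float64(-11.8))]
```

View pics/w14c.png

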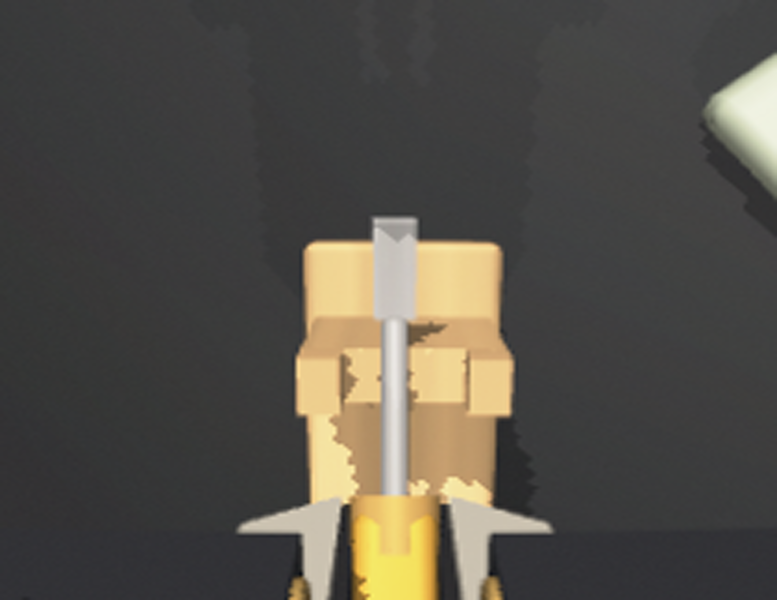

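Rotating back: slope now about 22°, with the shank in the notch at (395,375). Continuing down.

Request:
move_arm(steps="0.003 -0.0005 0 0 255; 0.006 -0.001 0 0 255; 0.009 -0.0015 0 0 255; 0.012 -0.002 0 0 255; 0.014 -0.002 0 0 255; 0.0145 -0.002 0 0 255; 0.0145 -0.002 0 0 255")

```text
clock: 16.68
position: [0.4643, -0.3201, 0.0212]
ee_rot: [0.863, 1.393, -0.863]
force: [0.5, 0.1, 0.4]
width: 0.134
```

```bash
python3 - <<'E'
from m import *
d=grab('wrist','w15'); 
go([.4645,-.3225,.0213],-63.6)
pick_tilt('w15')
cv2.imwrite('pics/w15c.png',cv2.resize(d['img'][60:260,150:360],None,fx=3.7,fy=3,interpolation=cv2.INTER_CUBIC))
E
```

```text
t 16.73 pos [ 0.4644 -0.3201  0.0213] zyaw -63.55 | move [-0.     -0.001   0.0022] turn 0.0008 (deg 0.0) F [ 0.9162  0.0609 -0.0297] w 0.128
tool y mm : height of upper surface above grasp pt mm [(12, np.float64(7.7)), (15, np.float64(7.4)), (18, np.float64(3.1)), (21, np.float64(2.8)), (24, np.float64(2.3)), (27, np.float64(2.0)), (30, np.float64(1.9)), (33, np.float64(2.0)), (36, np.float64(1.8)), (39, np.float64(1.4)), (42, np.float64(1.1)), (45, np.float64(1.0)), (48, np.float64(0.5)), (51, np.float64(2.3)), (54, np.float64(4.3)), (57, np.float64(7.0)), (60, np.float64(9.3)), (63, np.float64(10.0))]
```

View pics/w15c.png

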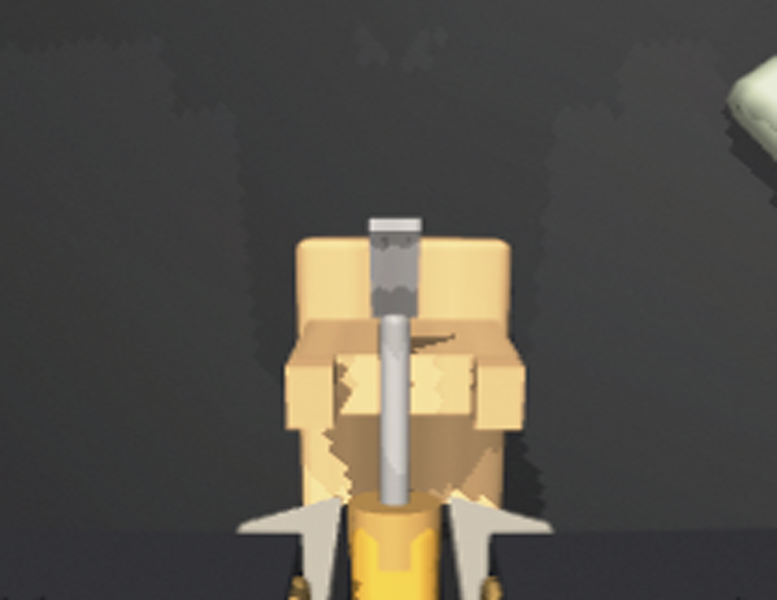

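Request:
move_arm(steps="0.001 -0.0005 0.0015 0 255; 0.002 -0.001 0.0015 0 255; 0.0025 -0.001 0.0015 0 255; 0.0025 -0.001 0.0015 0 255; 0.0025 -0.001 0.0015 0 215; 0.0025 -0.001 0.0015 0 180; 0.0025 -0.001 0.0015 0 150; 0.0025 -0.001 0.0015 0 150", squeeze=4)

```text
clock: 17.4
position: [0.4643, -0.3219, 0.019]
ee_rot: [0.863, 1.393, -0.863]
force: [1.0, -0.5, 0.2]
width: 0.326
```

```bash
python3 - <<'E'
from m import *
d=grab('wrist','w16'); 
go([.4645,-.3225,.16],-63.6)
pick_tilt('w16')
cv2.imwrite('pics/w16c.png',cv2.resize(d['img'][60:310,150:360],None,fx=3.7,fy=2.4,interpolation=cv2.INTER_CUBIC))
E
```

```text
t 17.45 pos [ 0.4643 -0.3219  0.019 ] zyaw -63.54 | move [-0.141  -0.0001  0.0006] turn 0.0010 (deg 0.1) F [-0.2518  0.1324  0.4958] w 0.368
tool y mm : height of upper surface above grasp pt mm [(12, np.float64(8.2)), (15, np.float64(8.1)), (18, np.float64(3.9)), (21, np.float64(3.8)), (24, np.float64(3.8)), (27, np.float64(3.8)), (30, np.float64(3.8)), (33, np.float64(3.6)), (36, np.float64(3.7)), (39, np.float64(3.8)), (42, np.float64(3.5)), (45, np.float64(3.6)), (48, np.float64(3.7)), (51, np.float64(5.5)), (54, np.float64(7.9)), (57, np.float64(11.0)), (60, np.float64(13.6)), (63, np.float64(13.7))]
```

View pics/w16c.png

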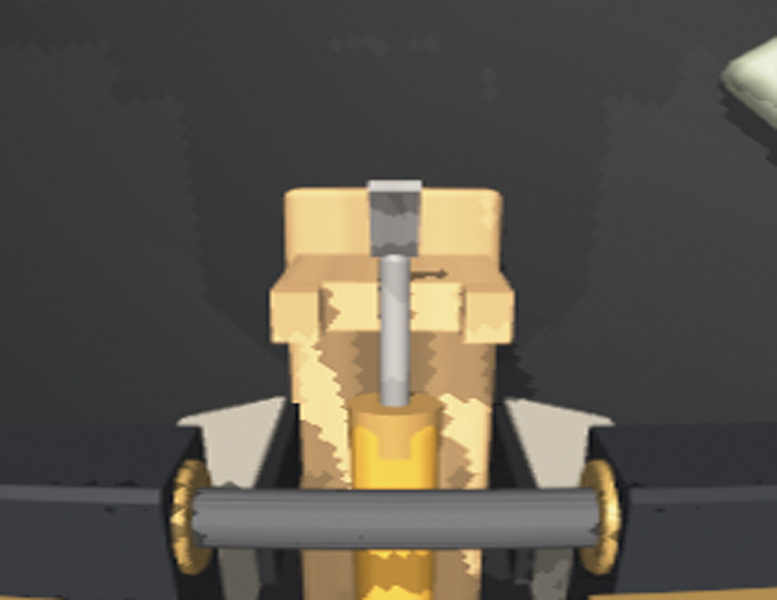

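The pick lies level on the rest again and is released. Lifting away, and measuring the raised wire.

Request:
move_arm(steps="-0.02 0 0 0 150; -0.05 0 0 0 150; -0.09 0 0 0 160; -0.13 0 0 0 160; -0.165 0 0 0 160; -0.165 0 0 0 160")

```text
clock: 17.95
position: [0.4667, -0.3247, 0.1905]
ee_rot: [0.863, 1.383, -0.862]
force: [1.1, -0.4, 0.3]
width: 0.368
```

```bash
python3 - <<'E'
from m import *
d=grab('wrist','w17');grab('top','t17')
c=np.array([.5705,-.0298])
def wire(n,fish=True):
    d=np.load(n+'.npz');P=cloud(d,fish);i=d['img'].astype(int)
    m=(i[...,2]-i[...,0]>70)&(i[...,2]>130)&(np.hypot(P[...,0]-c[0],P[...,1]-c[1])<.07)&(P[...,2]>.078)
    p=P[m]; rel=p[:,:2]-c; a=np.degrees(np.arctan2(rel[:,1],rel[:,0]))%360-360; r=np.hypot(*rel.T)*1e3
    print(n,len(p))
    for k in range(-176,-70,4):
        s=(a>=k)&(a<k+4)
        if s.sum()>3: print(k+2,'n',s.sum(),'r %.1f-%.1f mid %.1f'%(*np.percentile(r[s],[3,97]),np.median(r[s])),'ztop %.1f'%(np.percentile(p[s,2],90)*1e3))
wire('w12'); 
go([.50,-.07,.18],23)
E
```

```text
w12 1873
-170 n 50 r 54.3-58.0 mid 56.4 ztop 91.0
-166 n 53 r 53.8-57.6 mid 55.7 ztop 91.0
-162 n 56 r 53.4-57.3 mid 55.3 ztop 91.2
-158 n 81 r 53.3-61.9 mid 56.1 ztop 251.9
-154 n 54 r 53.3-57.2 mid 55.3 ztop 91.7
-150 n 56 r 52.6-56.8 mid 54.8 ztop 91.6
-146 n 55 r 52.3-56.3 mid 54.4 ztop 91.3
-142 n 58 r 52.3-56.4 mid 54.3 ztop 91.1
-138 n 54 r 52.4-56.4 mid 54.5 ztop 91.1
-134 n 57 r 51.9-56.0 mid 53.9 ztop 90.7
-130 n 57 r 51.4-55.8 mid 53.6 ztop 90.8
-126 n 54 r 51.6-55.8 mid 53.7 ztop 90.4
-122 n 61 r 51.5-56.3 mid 54.0 ztop 90.3
-118 n 56 r 51.2-56.0 mid 53.5 ztop 89.8
-114 n 57 r 51.0-55.6 mid 53.2 ztop 89.2
-110 n 61 r 50.9-55.9 mid 53.4 ztop 88.8
-106 n 54 r 51.0-56.0 mid 53.6 ztop 88.4
-102 n 58 r 50.6-55.3 mid 52.7 ztop 87.6
-98 n 51 r 50.4-55.4 mid 52.8 ztop 87.0
-94 n 57 r 50.5-55.5 mid 52.7 ztop 86.6
-90 n 50 r 50.6-55.3 mid 53.0 ztop 85.9
-86 n 53 r 50.1-54.7 mid 52.4 ztop 85.2
-82 n 46 r 49.9-54.5 mid 52.1 ztop 84.8
-78 n 50 r 50.1-54.9 mid 52.1 ztop 83.9
-74 n 35 r 50.5-55.0 mid 52.5 ztop 83.1
-70 n 42 r 50.2-54.3 mid 52.2 ztop 82.3
t 18.05 pos [ 0.4651 -0.3223  0.1854] zyaw -63.52 | move [ 0.0053  0.1437 -0.2103] turn -1.5101 (deg -86.5) F [-0.1874  0.4164 -0.7946] w 0.373
```

View pics/w17.png

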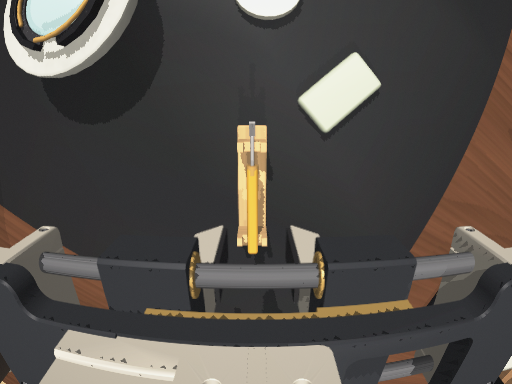

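```bash
python3 - <<'E'
from m import *
go([.5186,-.0492,.15],23)
E
```

```text
t 18.05 pos [ 0.4651 -0.3223  0.1854] zyaw -63.52 | move [ 0.0353  0.1695 -0.2206] turn -1.5101 (deg -86.5) F [-0.1874  0.4164 -0.7946] w 0.373
```

Request:
move_arm(steps="0 0.015 -0.02 -0.12 160; 0 0.03 -0.04 -0.24 160; 0 0.05 -0.065 -0.36 160; 0 0.07 -0.09 -0.48 160; 0 0.09 -0.115 -0.6 160; 0 0.105 -0.135 -0.72 160; 0 0.12 -0.155 -0.84 160; 0 0.135 -0.175 -0.96 160; 0 0.15 -0.195 -1.08 160; 0 0.16 -0.21 -1.2 160")

```text
clock: 18.88
position: [0.5133, -0.0598, 0.1824]
ee_rot: [-0.077, 1.572, 0.078]
force: [0.2, -0.2, -1.0]
width: 0.37
```

```bash
python3 - <<'E'
from m import *
go([.5186,-.0492,.15],23)
E
```

```text
t 18.88 pos [ 0.5133 -0.0598  0.1824] zyaw 5.67 | move [0.0324 0.01   0.0064] turn -0.3025 (deg -17.3) F [ 0.2257 -0.1988 -1.0184] w 0.370
```

Request:
move_arm(steps="0.01 0.005 0.003 -0.12 160; 0.02 0.01 0.0064 -0.22 160; 0.032 0.01 0.0064 -0.302 160; 0.042 0.01 0.0064 -0.302 160; 0.042 0.01 0.0064 -0.302 160; 0.042 0.01 0.0064 -0.302 160")

```text
clock: 19.38
position: [0.5184, -0.0524, 0.1409]
ee_rot: [-0.305, 1.552, 0.306]
force: [0.0, 0.0, 0.3]
width: 0.372
```

```bash
python3 - <<'E'
from m import *
d=grab('wrist','w18'); s=grab('scene','s18')
go([.5186,-.0492,.0825],23)
cv2.imwrite('pics/s18c.png',cv2.resize(s['img'][140:260,220:380],None,fx=4.5,fy=4.5,interpolation=cv2.INTER_CUBIC))
E
```

```text
t 19.48 pos [ 0.5194 -0.0525  0.1421] zyaw 22.37 | move [0.0596 0.0033 0.0005] turn -0.0109 (deg -0.6) F [-0.3373 -0.0533 -0.0183] w 0.373
```

View pics/w18.png

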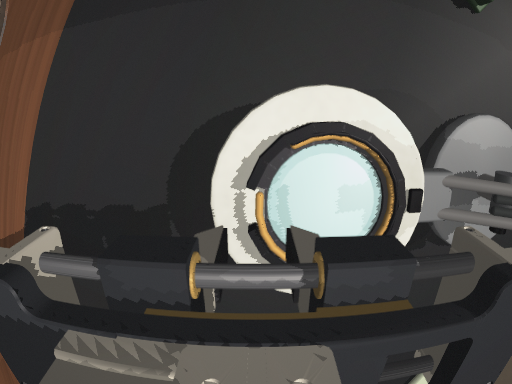

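View pics/s18c.png

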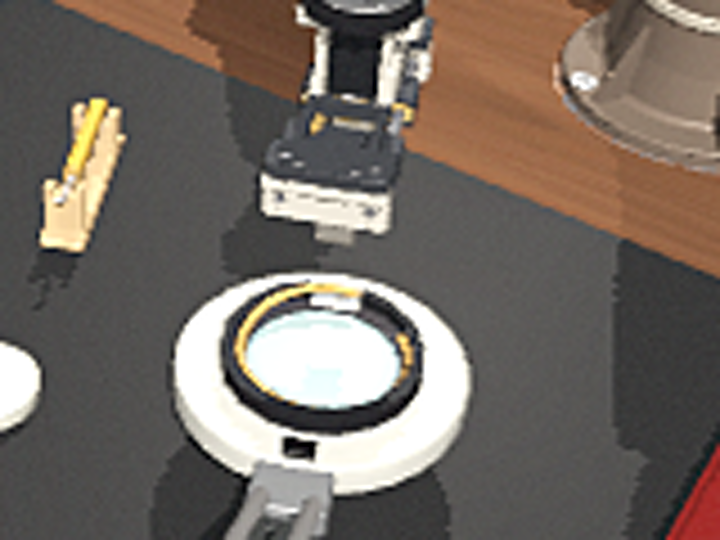

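Wrist view: the wire end is at (261,193) and runs down to (268,235) between the fingers. The slot edges are at (252,190) and (252,228). Measuring in the tool frame.

```bash
python3 - <<'E'
from m import *
d=np.load('w18.npz');P=cloud(d,True);i=d['img'].astype(int);o=arm.observe();M=R.from_rotvec(o['ee_rot']).as_matrix()
Q=(P-o['position'])@M*1e3
m=(i[...,2]-i[...,0]>60)&(i[...,2]>110)&(Q[...,0]>40)&(Q[...,0]<66); m[:, :250]=0; m[:,285:]=0; m[:180]=0;m[270:]=0
q=Q[m]; print(len(q))
for y in range(28,-30,-3):
    s=q[(q[:,1]<=y)&(q[:,1]>y-3)]
    if len(s)>2: print('y',y-1.5,'n',len(s),'z %.1f..%.1f'%(s[:,2].min(),s[:,2].max()),'top x %.1f -> world z %.1f'%(np.percentile(s[:,0],15),142.1-np.percentile(s[:,0],15)))
E
```

```text
532
y 17.5 n 4 z -0.4..1.8 top x 53.5 -> world z 88.6
y 14.5 n 28 z -1.9..3.3 top x 51.9 -> world z 90.2
y 11.5 n 31 z -1.9..3.3 top x 51.4 -> world z 90.7
y 8.5 n 28 z -1.9..2.5 top x 51.3 -> world z 90.8
y 5.5 n 27 z -1.9..2.6 top x 50.9 -> world z 91.2
y 2.5 n 26 z -1.9..2.6 top x 51.2 -> world z 90.9
y -0.5 n 28 z -1.9..2.6 top x 50.9 -> world z 91.2
y -3.5 n 29 z -1.9..3.4 top x 50.8 -> world z 91.3
y -6.5 n 29 z -1.2..4.1 top x 50.8 -> world z 91.3
y -9.5 n 28 z -0.4..4.9 top x 50.8 -> world z 91.3
y -12.5 n 24 z 0.3..5.7 top x 51.3 -> world z 90.8
y -15.5 n 26 z 1.1..6.6 top x 51.2 -> world z 90.9
y -18.5 n 32 z 1.9..8.9 top x 51.1 -> world z 91.0
y -21.5 n 32 z 3.5..10.6 top x 51.3 -> world z 90.8
y -24.5 n 25 z 5.1..12.2 top x 51.5 -> world z 90.6
y -27.5 n 31 z 6.7..14.6 top x 52.1 -> world z 90.0
y -30.5 n 32 z 9.1..17.1 top x 52.3 -> world z 89.8
```

Request:
move_arm(steps="0.02 0.004 0.0005 -0.005 160; 0.04 0.004 0.0005 -0.005 160; 0.053 0.004 0.0005 -0.005 160; 0.0595 0.004 0.0005 -0.005 160; 0.0595 0.004 0.0005 -0.005 160")

```text
clock: 19.9
position: [0.5179, -0.0483, 0.0818]
ee_rot: [-0.311, 1.55, 0.312]
force: [-0.0, -0.1, -0.5]
width: 0.37
```

```bash
python3 - <<'E'
from m import *
go([.5186,-.0492,.0825],23)
E
```

```text
t 19.90 pos [ 0.5179 -0.0483  0.0818] zyaw 22.75 | move [-0.0007 -0.0011  0.0003] turn -0.0044 (deg -0.3) F [-0.0413 -0.1251 -0.5352] w 0.370
```

Request:
move_arm(steps="0 0 0 0 220; 0 0 0 0 240; 0 0 0 0 255; 0 0 0 0 255; 0 0 0 0 255; 0 0 0 0 255; 0 0 0 0 255; 0 0 0 0 255", squeeze=50)

```text
clock: 20.57
position: [0.5186, -0.0483, 0.0826]
ee_rot: [-0.312, 1.548, 0.312]
force: [-0.1, -0.3, 0.5]
width: 0.048
```

```bash
python3 - <<'E'
from m import *
d=grab('wrist','w19')
go([.5186,-.0492,.0825],23)
cv2.imwrite('pics/w19c.png',cv2.resize(d['img'][100:320,150:420],None,fx=2.9,fy=2.7,interpolation=cv2.INTER_CUBIC))
E
```

```text
t 20.62 pos [ 0.5186 -0.0483  0.0825] zyaw 22.79 | move [ 0.     -0.0009 -0.0003] turn -0.0036 (deg -0.2) F [0.1342 0.4196 0.1716] w 0.048
```

View pics/w19c.png

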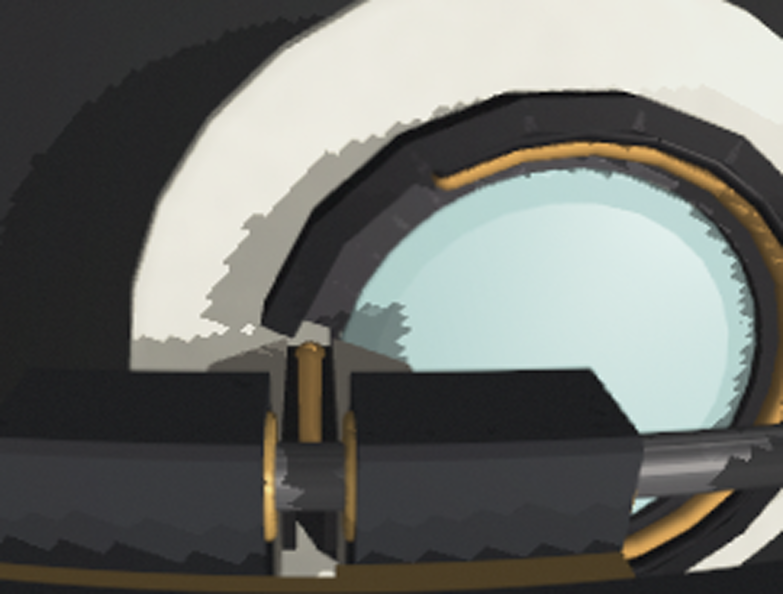

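Gripped across the wire, its end showing between the pads at (310,350). Drawing out and up.

Request:
move_arm(steps="-0.002 0 -0.002 0 255; -0.004 0 -0.004 0 255; -0.006 0 -0.006 0 255; -0.008 0 -0.008 0 255; -0.01 0 -0.01 0 255; -0.0125 0 -0.0125 0 255; -0.015 0 -0.015 0 255; -0.0175 0 -0.0175 0 255; -0.02 0 -0.02 0 255", squeeze=60)

```text
clock: 21.37
position: [0.5004, -0.0562, 0.1029]
ee_rot: [-0.312, 1.547, 0.312]
force: [4.9, -1.4, -1.4]
width: 0.044
```

```bash
python3 - <<'E'
from m import *
d=grab('wrist','w20');s=grab('scene','s20')
go([.5186,-.0492,.0825],23)
a=cv2.resize(d['img'][100:320,150:420],None,fx=1.5,fy=1.5); b=cv2.resize(s['img'][140:260,220:340],None,fx=2.75,fy=2.75,interpolation=cv2.INTER_CUBIC)
cv2.imwrite('pics/c20.png',np.hstack([a,b]))
E
```

```text
t 21.47 pos [ 0.5    -0.0564  0.1029] zyaw 22.77 | move [ 0.0205 -0.0006  0.0199] turn -0.0040 (deg -0.2) F [ 4.2285 -0.4261 -1.4532] w 0.048
```

View pics/c20.png

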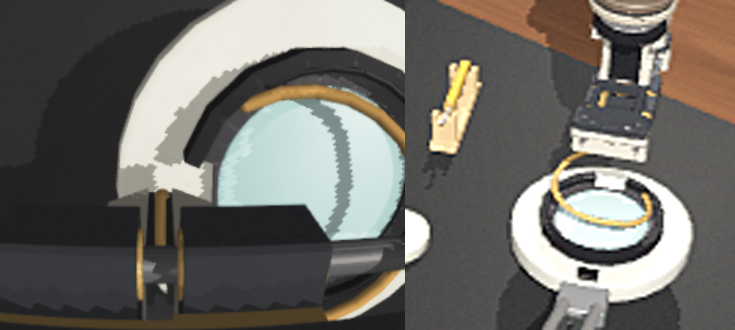

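The ring is rising on the near side, pull about 4 N. Continuing.

Request:
move_arm(steps="-0.0025 0 -0.0025 0 255; -0.005 0 -0.005 0 255; -0.0075 0 -0.0075 0 255; -0.01 0 -0.01 0 255; -0.0125 0 -0.0125 0 255; -0.015 0 -0.015 0 255; -0.0175 0 -0.0175 0 255; -0.02 0 -0.02 0 255")

```text
clock: 22.13
position: [0.4809, -0.0637, 0.1226]
ee_rot: [-0.312, 1.549, 0.313]
force: [0.6, -0.1, -0.5]
width: 0.046
```

```bash
python3 - <<'E'
from m import *
d=grab('wrist','w21');s=grab('scene','s21')
go([.5186,-.0492,.0825],23)
a=cv2.resize(d['img'][100:320,150:420],None,fx=1.5,fy=1.5); b=cv2.resize(s['img'][140:260,220:340],None,fx=2.75,fy=2.75,interpolation=cv2.INTER_CUBIC)
cv2.imwrite('pics/c21.png',np.hstack([a,b]))
E
```

```text
t 22.23 pos [ 0.4812 -0.0639  0.1228] zyaw 22.78 | move [ 0.0403 -0.001   0.0402] turn -0.0038 (deg -0.2) F [ 0.1322  0.4347 -0.8968] w 0.045
```

View pics/c21.png

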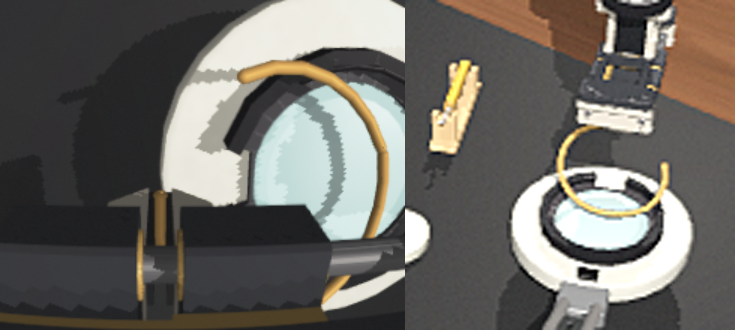

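The ring is free of the bezel; the force is now just its weight. Lifting clear, then measuring its tilt.

Request:
move_arm(steps="-0.006 0 -0.002 0 255; -0.015 0 -0.004 0 255; -0.03 0 -0.006 0 255; -0.045 0 -0.008 0 255; -0.06 0 -0.01 0 255; -0.075 0 -0.01 0 255; -0.085 0 -0.01 0 255; -0.085 0 -0.01 0 255")

```text
clock: 22.9
position: [0.4735, -0.0678, 0.2098]
ee_rot: [-0.312, 1.544, 0.312]
force: [0.3, -0.2, -0.7]
width: 0.044
```

```bash
cat >> m.py <<'E'
def ringplane(n,fish,zmin=.1,rad=.16):
    d=np.load(n+'.npz');P=cloud(d,fish);i=d['img'].astype(int);o=arm.observe();M=R.from_rotvec(o['ee_rot']).as_matrix()
    m=(i[...,2]-i[...,0]>50)&(i[...,2]>100)&(np.linalg.norm(P-o['position'],axis=-1)<rad)&(P[...,2]>zmin)
    Q=((P-o['position'])@M*1e3)
    m&=(abs(Q[...,2])>12)&(Q[...,0]>-12)
    p=P[m]
    for _ in range(4):
        c=p.mean(0);_,s,vt=np.linalg.svd(p-c); nn=vt[2]*np.sign(vt[2][2]); k=abs((p-c)@nn)<.006; p=p[k]
    e1=vt[0];e2=np.cross(nn,e1); q=np.c_[(p-c)@e1,(p-c)@e2]; cc,r=circ(q); C=c+cc[0]*e1+cc[1]*e2
    print(n,len(p),'normal',nn,'centre',C,'r %.4f'%r,'centre in tool mm',(C-o['position'])@M*1e3,'normal in tool',nn@M)
    return p
E
python3 - <<'E'
from m import *
d=grab('wrist','w22');s=grab('scene','s22')
go([.426,.300,.15],None)
ringplane('w22',True); ringplane('s22',False)
a=cv2.resize(d['img'],None,fx=.9,fy=.9); b=cv2.resize(s['img'][110:260,220:340],None,fx=2.3,fy=2.3,interpolation=cv2.INTER_CUBIC)
cv2.imwrite('pics/c22.png',np.hstack([a,b[:a.shape[0]]]) if b.shape[0]>=a.shape[0] else a)
cv2.imwrite('pics/s22c.png',cv2.resize(s['img'][80:260,200:380],None,fx=3.3,fy=3.3,interpolation=cv2.INTER_CUBIC))
E
```

```text
t 23.00 pos [ 0.4724 -0.0675  0.2076] zyaw 22.81 | move [0.0576 0.3568 0.0997] turn 0.0000 (deg 0.0) F [-0.5898 -0.3124 -1.2266] w 0.047
w22 1405 normal [0.1935 0.2644 0.9448] centre [ 0.5229 -0.047   0.1992] r 0.0567 centre in tool mm [ 8.4236 -0.6759 54.4772] normal in tool [-0.9446  0.1686  0.2816]
s22 177 normal [0.1991 0.2704 0.9419] centre [ 0.5263 -0.0451  0.1963] r 0.0569 centre in tool mm [11.3476 -0.2126 58.3858] normal in tool [-0.9417  0.1719  0.289 ]
```

View pics/w22.png

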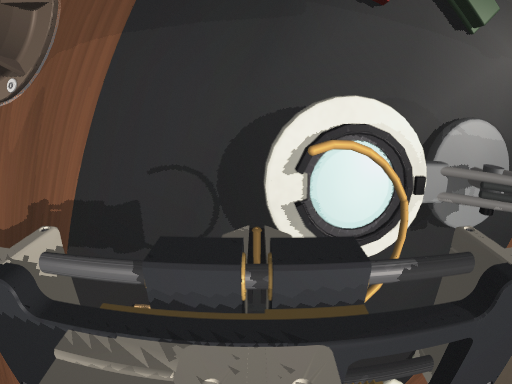

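View pics/s22c.png

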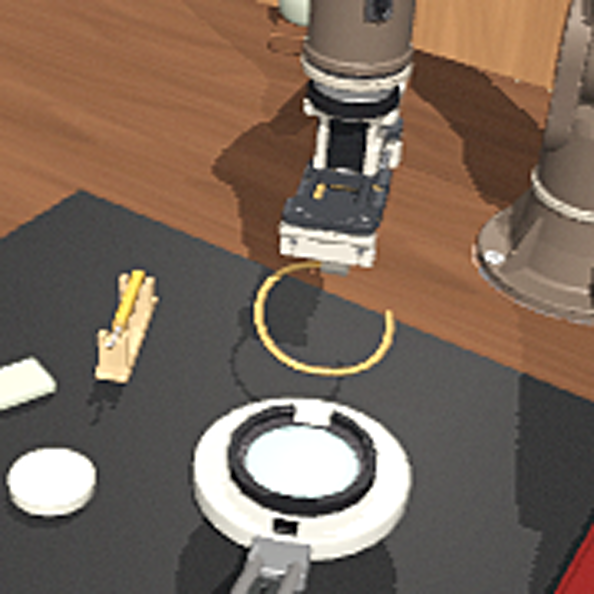

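The ring hangs free in the grip, tilted about 19°, and the bezel is empty. Carrying it to the tray.

```bash
python3 - <<'E'
from m import *
go([.374,.278,.16],None)
E
```

```text
t 23.00 pos [ 0.4724 -0.0675  0.2076] zyaw 22.81 | move [0.0476 0.3567 0.0432] turn 0.0000 (deg 0.0) F [-0.5898 -0.3124 -1.2266] w 0.047
```

Request:
move_arm(steps="0 0.01 0.001 0 255; 0 0.03 0.003 0 255; 0 0.06 0.007 0 255; 0 0.095 0.011 0 255; 0 0.13 0.016 0 255; 0 0.165 0.02 0 255; 0 0.2 0.024 0 255; 0 0.235 0.028 0 255; 0 0.27 0.032 0 255; 0 0.3 0.036 0 255")

```text
clock: 23.83
position: [0.387, 0.2253, 0.2066]
ee_rot: [-0.314, 1.55, 0.313]
force: [0.8, 0.0, -0.3]
width: 0.048
```

Request:
move_arm(steps="0 0.02 0.003 0 255; 0.01 0.04 0.006 0 255; 0.025 0.05 0.007 0 255; 0.045 0.056 0.007 0 255; 0.065 0.056 0.007 0 255; 0.08 0.056 0.007 0 255; 0.09 0.056 0.007 0 255; 0.09 0.056 0.007 0 255")

```text
clock: 24.5
position: [0.3717, 0.2763, 0.1147]
ee_rot: [-0.315, 1.553, 0.311]
force: [0.4, -0.5, -1.0]
width: 0.045
```

```bash
python3 - <<'E'
from m import *
d=grab('wrist','w23');s=grab('scene','s23');grab('top','t23')
go([.374,.278,.04],None)
ringplane('w23',True,.03); 
cv2.imwrite('pics/s23c.png',cv2.resize(s['img'][120:310,320:510],None,fx=3.1,fy=3.1,interpolation=cv2.INTER_CUBIC))
E
```

```text
t 24.65 pos [0.3736 0.2774 0.1175] zyaw 22.81 | move [0.0775 0.0004 0.0006] turn 0.0000 (deg 0.0) F [ 0.647  -0.2734 -0.9881] w 0.041
w23 1436 normal [0.2121 0.2691 0.9395] centre [0.4193 0.2954 0.1035] r 0.0577 centre in tool mm [14.0089 -1.2009 49.0962] normal in tool [-0.9396  0.1658  0.2994]
```

View pics/w23.png

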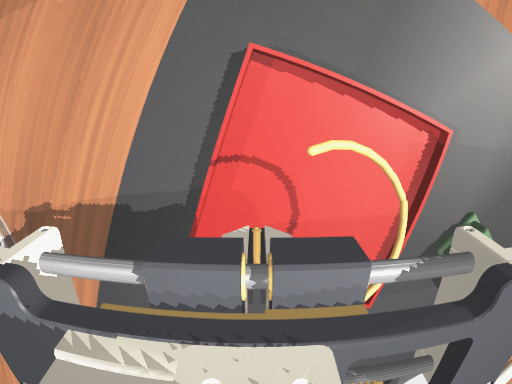

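View pics/s23c.png

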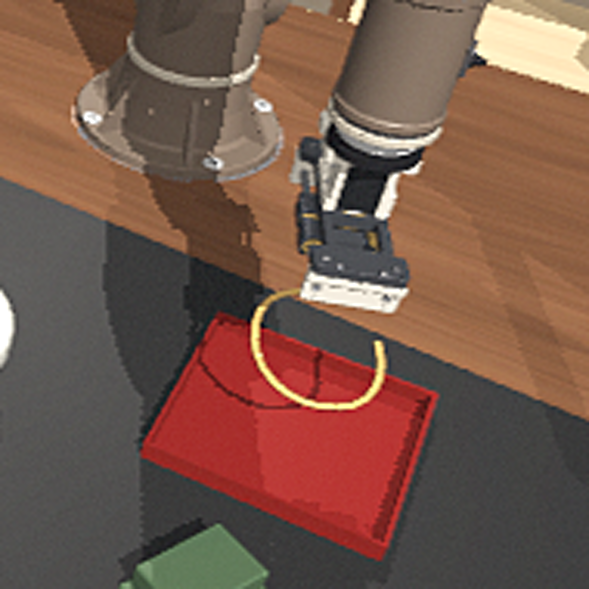

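Ring is over the tray interior. Lowering until its far side touches.

Request:
move_arm(steps="0.015 0 0 0 255; 0.035 0 0 0 255; 0.055 0 0 0 255; 0.066 0 0 0 255; 0.071 0 0 0 255; 0.074 0 0 0 255; 0.077 0 0 0 255; 0.077 0 0 0 255")

```text
clock: 25.32
position: [0.3743, 0.2776, 0.0408]
ee_rot: [-0.312, 1.547, 0.313]
force: [0.3, 0.9, -1.2]
width: 0.04
```

```bash
python3 - <<'E'
from m import *
d=grab('wrist','w24')
go([.374,.278,.0065],None)
ringplane('w24',True,.0055); 
E
```

```text
t 25.37 pos [0.3743 0.2776 0.041 ] zyaw 22.80 | move [ 0.0345  0.0005 -0.0002] turn 0.0000 (deg 0.0) F [-1.0371  0.0587 -1.139 ] w 0.045
w24 4343 normal [ 0.0364 -0.0184  0.9992] centre [0.3919 0.3282 0.0169] r 0.0774 centre in tool mm [24.1005 39.9021 35.8024] normal in tool [-0.9992 -0.0307  0.0274]
```

Request:
move_arm(steps="0.002 0 0 0 255; 0.004 0 0 0 255; 0.006 0 0 0 255; 0.008 0 0 0 255; 0.01 0 0 0 255; 0.012 0 0 0 255; 0.014 0 0 0 255; 0.014 0 0 0 255", squeeze=12)

```text
clock: 26.03
position: [0.3738, 0.2771, 0.026]
ee_rot: [-0.312, 1.549, 0.312]
force: [-0.3, 0.7, 0.4]
width: 0.057
```

```bash
python3 - <<'E'
from m import *
d=grab('wrist','w25'); s=grab('scene','s25')
go([.374,.278,.0065],None)
cv2.imwrite('pics/s25c.png',cv2.resize(s['img'][180:310,360:480],None,fx=4.4,fy=4.4,interpolation=cv2.INTER_CUBIC))
E
```

```text
t 26.13 pos [0.3739 0.2772 0.0263] zyaw 22.80 | move [0.0198 0.0007 0.0004] turn 0.0000 (deg 0.0) F [ 0.5847 -0.6667 -0.7714] w 0.057
```

View pics/s25c.png

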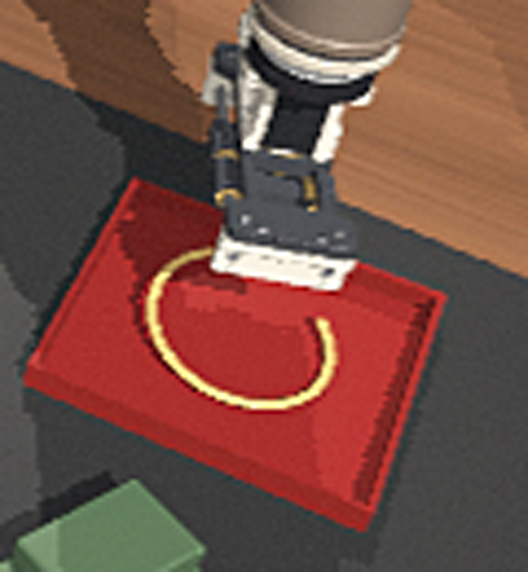

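View pics/w25.png

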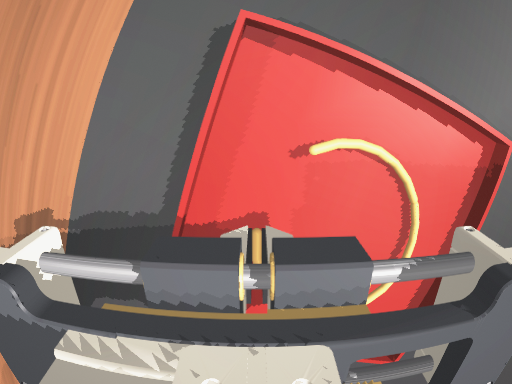

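Ring is settling toward flat as it lowers. Continuing to just above the tray floor.

Request:
move_arm(steps="0.003 0 0 0 255; 0.006 0 0 0 255; 0.009 0 0 0 255; 0.012 0 0 0 255; 0.015 0 0 0 255; 0.018 0 0 0 255; 0.0195 0 0 0 255; 0.0195 0 0 0 255", squeeze=8)

```text
clock: 26.8
position: [0.3738, 0.2771, 0.0066]
ee_rot: [-0.312, 1.549, 0.312]
force: [-0.3, -0.9, 0.3]
width: 0.064
```

```bash
python3 - <<'E'
from m import *
d=grab('wrist','w26'); s=grab('scene','s26')
go([.374,.278,.0055],None)
P=cloud(d,True); M=R.from_rotvec(arm.observe()['ee_rot']).as_matrix()
i=d['img'].astype(int); m=(i[...,1]>150)&(i[...,2]>180)&(i[...,0]<190)&(P[...,2]<.04); 
p=P[m]; print(len(p), np.percentile(p[:,2],[5,50,95]))
print('end',P[228:240:3,257])
cv2.imwrite('pics/s26c.png',cv2.resize(s['img'][180:310,360:480],None,fx=4.4,fy=4.4,interpolation=cv2.INTER_CUBIC))
E
```

```text
t 26.90 pos [0.374  0.2772 0.0069] zyaw 22.80 | move [0.0014 0.0007 0.0003] turn 0.0000 (deg 0.0) F [ 0.5094  0.0812 -0.3474] w 0.061
5137 [-0.0008  0.0009  0.0149]
end [[0.3693 0.2874 0.0114]
 [0.3697 0.2864 0.0132]
 [0.3703 0.285  0.0138]
 [0.3709 0.2834 0.0141]]
```

View pics/s26c.png

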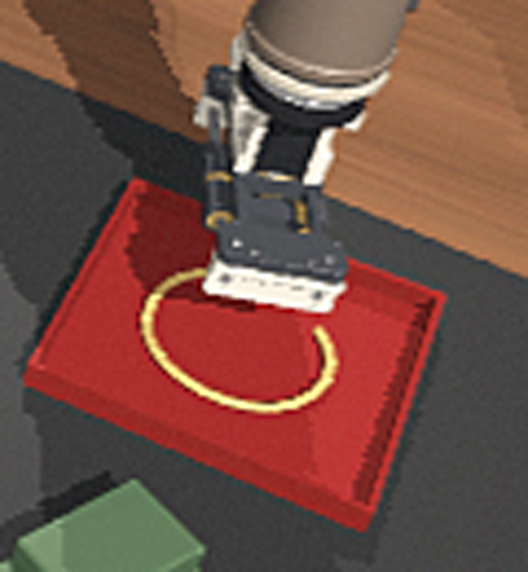

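The wire at the grip is only about 3 mm above flat. Last millimetre down, then opening gently.

Request:
move_arm(steps="0.0007 0 0 0 255; 0.0013 0 0 0 255; 0.0013 0 0 0 255; 0.0013 0 0 0 225; 0.0013 0 0 0 205; 0.0013 0 0 0 190; 0.0013 0 0 0 180; 0.0013 0 0 0 180; 0.0013 0 0 0 180; 0.0013 0 0 0 180", squeeze=4)

```text
clock: 27.73
position: [0.374, 0.2773, 0.0057]
ee_rot: [-0.312, 1.548, 0.312]
force: [-0.9, 0.4, 0.3]
width: 0.295
```

```bash
python3 - <<'E'
from m import *
d=grab('wrist','w27')
go([.374,.278,.0055],None)
P=cloud(d,True); print(P[195:240:4,257])
E
```

```text
t 27.78 pos [0.374  0.2773 0.0057] zyaw 22.80 | move [0.0002 0.0007 0.0003] turn 0.0000 (deg 0.0) F [ 0.8624 -0.7857  0.5322] w 0.291
[[0.3627 0.3035 0.0039]
 [0.3638 0.301  0.003 ]
 [0.3645 0.2992 0.0042]
 [0.3655 0.297  0.0042]
 [0.3663 0.295  0.0048]
 [0.3674 0.2924 0.0038]
 [0.3683 0.2904 0.0045]
 [0.3693 0.288  0.0041]
 [0.3702 0.2857 0.0043]
 [0.3704 0.2854 0.0093]
 [0.3713 0.2831 0.0092]
 [0.3723 0.2808 0.0093]]
```

View pics/w27.png

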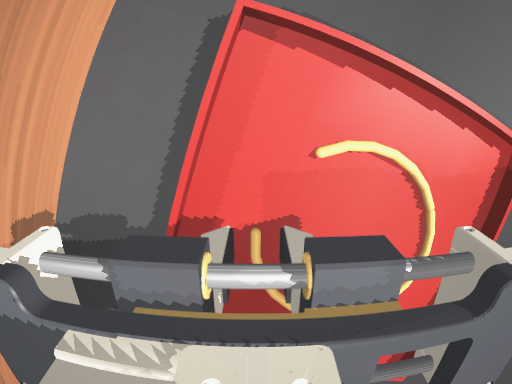

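The ring lies flat between the open fingers, with its end at (256,232). Withdrawing upward.

Request:
move_arm(steps="-0.005 0 0 0 180; -0.015 0 0 0 180; -0.03 0 0 0 180; -0.06 0 0 0 180; -0.1 0 0 0 180; -0.14 0 0 0 180; -0.18 0 0 0 180; -0.22 0 0 0 180; -0.24 0 0 0 180; -0.24 0 0 0 180")

```text
clock: 28.62
position: [0.3758, 0.2787, 0.2517]
ee_rot: [-0.307, 1.54, 0.316]
force: [1.3, 0.2, -1.0]
width: 0.294
```

```bash
python3 - <<'E'
from m import *
d=grab('wrist','w28'); s=grab('scene','s28'); t=grab('top','t28')
go([.374,.278,.0055],None)
P=cloud(d,True);i=d['img'].astype(int); m=(i[...,1]>130)&(i[...,2]>170)&(i[...,0]<170)&(P[...,2]<.03)&(abs(P[...,0]-.426)<.1)&(abs(P[...,1]-.3)<.1)
p=P[m]; print(len(p),np.percentile(p[:,2],[5,50,95]),circ(p[:,:2]))
print(np.abs(t['img'].astype(int)-np.load('top0.npz')['img'])[60:110].mean())
cv2.imwrite('pics/t28c.png',cv2.resize(t['img'][50:300,20:380],None,fx=2.2,fy=2.2,interpolation=cv2.INTER_CUBIC))
E
```

```text
t 28.77 pos [0.3736 0.2769 0.246 ] zyaw 22.80 | move [0.2405 0.0008 0.0007] turn 0.0000 (deg 0.0) F [-0.5238  0.1477 -0.6878] w 0.294
600 [0.0034 0.0085 0.0103] (array([0.4261, 0.2974]), np.float64(0.057781888344206396))
1.7450651041666667
```

View pics/t28c.png

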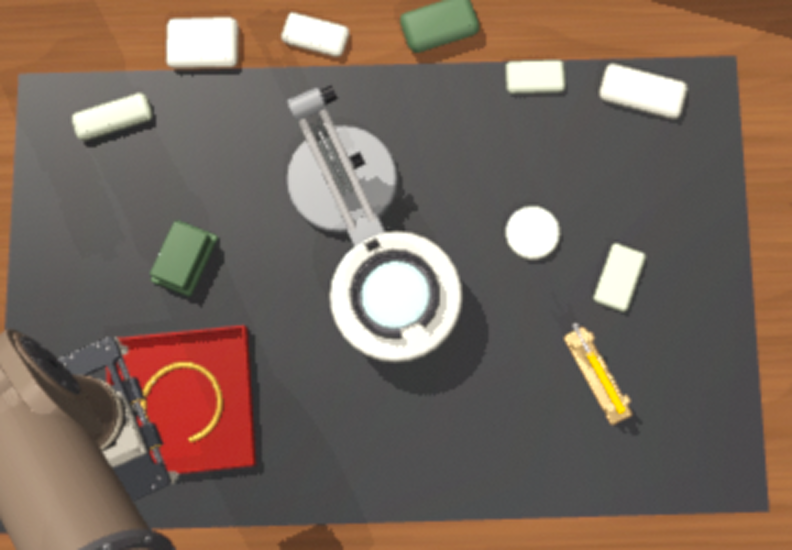

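View pics/s28.png

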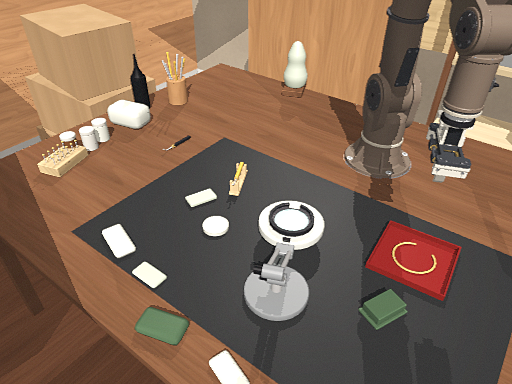

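The top view shows the ring flat in the tray at (183,400), the bezel empty, the pick on its rest at (600,375), and the jade where it was. I'll check the pick numerically, then hand in.

```bash
python3 - <<'E'
from m import *
for n in ['top0','t28']:
    d=np.load(n+'.npz');P=cloud(d);i=d['img'].astype(int)
    m=(i[...,2]>150)&(i[...,2]-i[...,0]>110)&(i[...,1]>100)&(np.hypot(P[...,0]-.446,P[...,1]+.327)<.13)
    p=P[m]; print(n,m.sum(),p.mean(0))
a=np.load('top0.npz')['img'].astype(int);b=np.load('t28.npz')['img'].astype(int)
for nm,(u,v) in dict(seal=(103,168),disc=(262,156),plaque=(301,176)).items(): print(nm,abs(a-b)[v-15:v+15,u-15:u+15].mean())
print(arm.sign_off())
E
```

```text
top0 160 [ 0.4325 -0.3388  0.0355]
t28 162 [ 0.4349 -0.3382  0.0362]
seal 5.41962962962963
disc 0.5525925925925926
plaque 0.7488888888888889
the job is handed in; nothing more can be done
None
```

The ring is out of the magnifier and lies flat in the parts tray, and the pick is back on its rest. I handed the job in at about 29 s of the allowed 61 s; no verdict was reported.

**How it was done:**
- **Pick:** I tilted it in the grip to about 38° by resting its tail on the magnifier head's rim. I slid the blade under the wire and lifted until the end snapped out and stayed up. Then I laid the pick back on its rest, where the front post levelled it.
- **Ring:** I gripped the raised end across the wire and drew it outward and up at about 4 N. I lowered it into the tray until its far side touched, then released it about 2–3 mm above flat.

**Last checks:**
- **Ring:** centred at (0.426, 0.297) m, against the tray centre of about (0.426, 0.300) m. Its upper surface reads about 10 mm above the table, which means flat on the floor.
- **Pick:** the handle lies within about 2.5 mm of where it started, and it was level when I let go of it.
- **Glass:** nothing was meant to touch it, and I saw no sign of contact in the wrist force. I did not measure force on the glass itself.
- **Jade:** the disc and plaque look unchanged from the first top picture. The area around the dark seal differs slightly in brightness (mean difference 5.4, against under 1 for the other two). I take that for the arm's shadow, since the seal looks to be in the same place, but I did not measure its position.
- **Disagreement:** the scene camera put the magnifier's centre about 5–7 mm from the top and wrist cameras. I went by the latter two, which agreed within about 2.5 mm.

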